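# Change over the burn-in chamber

## Task

Change over the burn-in chamber on the test bench: swing its door wide open, clear of the tray's way, and pull the tray out to its stop; take the finished power module that is already in the tray and stand it on the ribbed aluminium cooling plate, and load every power module waiting on the bench into the tray, each standing upright on the tray's floor, fins up. Then push the tray fully home and shut the door, leaving the screwdriver, the solder reel and the hand-held meter where they are.

Things in the scene. Friction and masses are not known exactly. Their poses are not given: they have to be found in the camera images.
- chamber: blue burn-in chamber, fixed; 260 mm wide (y), roof top 165 mm above the bench; origin on the bench, 135 mm in front of its back and midway across; x axis points from its front to its back. A 45 mm high plinth under the door reaches 190 mm in front of the origin. The roof ends 110 mm in front of the origin: the tray handle is free from above once the door is open
- door (a joint): angle of the chamber's grey upright door: 0 shut, grows as it opens, at most 1.9 rad, stays where left. Hinged at the chamber's left (+y) front edge, swings towards the robot and to the left. A hollow shell 260 mm wide, 80 mm thick (shut, it also covers the tray handle from above), 47 to 165 mm above the bench
- door_handle (a point): middle of the door's handle: a vertical steel bar, 11 mm thick, 90 mm long (61 to 151 mm above the bench), 35 mm in front of the door's outer face, 35 mm from its free edge; it can be pinched from above by its upper end. Its axes turn with the door: y along the door's width towards the hinge, -x out of its outer face
- door_hinge (a point): a point on the door's vertical hinge axis, at the height of the handle's middle
- tray (a joint): travel of the sliding tray: 0 home, 0.19 m at its stop, pulled out towards the chamber's -x, stays where left
- tray_handle (a point): middle of the tray's handle: a horizontal steel bar along the chamber's y, 11 mm thick, 100 mm long, 133 mm above the bench, 35 mm in front of the tray's aluminium front panel, which is 12 mm thick and whose top edge is 140 mm above the bench
- tray_floor (a point): middle of the tray's floor, on its upper surface (55 mm above the bench), axes like the chamber's; inside 225 (x) x 216 (y) mm, side walls 25 mm high above the floor. With the tray at its stop the front 200 mm of the inside lies in front of the roof
- module1: power module waiting to be tested (some may be absent): a block 56 (x) x 40 (y) x 50 mm high, black plastic base with upright aluminium heat-sink fins on top, 0.18 kg; origin at the centre of its underside, z up; grip it across the 40 mm (its y) or the 56 mm
- module2: power module waiting to be tested (some may be absent): a block 56 (x) x 40 (y) x 50 mm high, black plastic base with upright aluminium heat-sink fins on top, 0.18 kg; origin at the centre of its underside, z up; grip it across the 40 mm (its y) or the 56 mm
- module3: power module waiting to be tested (some may be absent): a block 56 (x) x 40 (y) x 50 mm high, black plastic base with upright aluminium heat-sink fins on top, 0.18 kg; origin at the centre of its underside, z up; grip it across the 40 mm (its y) or the 56 mm
- module4: power module waiting to be tested (some may be absent): a block 56 (x) x 40 (y) x 50 mm high, black plastic base with upright aluminium heat-sink fins on top, 0.18 kg; origin at the centre of its underside, z up; grip it across the 40 mm (its y) or the 56 mm
- finished: the finished power module, the same as the others, told apart only by being in the tray at the start
- plate: cooling plate, fixed to the bench: a ribbed aluminium slab 110 x 110 x 12 mm; origin at the centre of its underside
- screwdriver: screwdriver lying on the bench nearer the robot, to be left alone; origin at its middle
- solder_reel: black solder reel standing on its end, 56 mm across, 43 mm high, to be left alone; origin at the centre of its underside
- pocket_meter: grey hand-held meter lying on the bench, 75 x 150 x 34 mm, to be left alone; origin at the centre of its underside
Things that resemble listed ones, but are neither listed nor needed, are in the scene too. What is shaped like the module1 but brown is not meant.

How it is judged (in metres and radians):
On the way, in this order (a step that is already met when the one before it is completed fails the run):
1. the door is swung wide open (past 1.45 rad) (value of joint door above 1.45 rad), for 0.2 s.
2. the tray is pulled out to its stop (within 8 mm) (value of joint tray above 0.182 m and value of joint door above 1.4 rad), for 0.2 s.
3. with the tray still drawn out, the finished module stands on the cooling plate and all waiting modules stand in the tray (x of module1 in the frame of tray_floor between -0.105 and 0.105 m and y of module1 in the frame of tray_floor between -0.105 and 0.105 m and z of module1 in the frame of tray_floor between -0.01 and 0.01 m and angle between each of module1, module2, module3, module4, finished's own z axis and vertical below 0.2 rad and x of module2 in the frame of tray_floor between -0.105 and 0.105 m and y of module2 in the frame of tray_floor between -0.105 and 0.105 m and z of module2 in the frame of tray_floor between -0.01 and 0.01 m and x of module3 in the frame of tray_floor between -0.105 and 0.105 m and y of module3 in the frame of tray_floor between -0.105 and 0.105 m and z of module3 in the frame of tray_floor between -0.01 and 0.01 m and x of module4 in the frame of tray_floor between -0.105 and 0.105 m and y of module4 in the frame of tray_floor between -0.105 and 0.105 m and z of module4 in the frame of tray_floor between -0.01 and 0.01 m and x of finished in the frame of plate between -0.04 and 0.04 m and y of finished in the frame of plate between -0.04 and 0.04 m and z of finished in the frame of plate between 0.005 and 0.02 m and linear speed of each of module1, module2, module3, module4, finished below 0.03 m/s and value of joint tray above 0.12 m), for 0.2 s.
4. the tray is pushed fully home (within 6 mm) with the modules in it (value of joint tray below 0.006 m and x of module1 in the frame of tray_floor between -0.105 and 0.105 m and y of module1 in the frame of tray_floor between -0.105 and 0.105 m and z of module1 in the frame of tray_floor between -0.01 and 0.01 m and angle between each of module1, module2, module3, module4's own z axis and vertical below 0.2 rad and x of module2 in the frame of tray_floor between -0.105 and 0.105 m and y of module2 in the frame of tray_floor between -0.105 and 0.105 m and z of module2 in the frame of tray_floor between -0.01 and 0.01 m and x of module3 in the frame of tray_floor between -0.105 and 0.105 m and y of module3 in the frame of tray_floor between -0.105 and 0.105 m and z of module3 in the frame of tray_floor between -0.01 and 0.01 m and x of module4 in the frame of tray_floor between -0.105 and 0.105 m and y of module4 in the frame of tray_floor between -0.105 and 0.105 m and z of module4 in the frame of tray_floor between -0.01 and 0.01 m), for 0.2 s.
At the end, for the whole second after the job is handed in: The tray is home (within 6 mm) and the door shut (within 0.05 rad); every waiting module stands upright on the tray's floor (within 0.2 rad) and the finished one upright on the cooling plate, its middle within 40 mm of the plate's middle along each side; all at rest (all of step 4 and value of joint door below 0.05 rad and x of finished in the frame of plate between -0.04 and 0.04 m and y of finished in the frame of plate between -0.04 and 0.04 m and z of finished in the frame of plate between 0.005 and 0.02 m and angle between finished's own z axis and vertical below 0.2 rad and linear speed of each of module1, module2, module3, module4, finished below 0.03 m/s); the robot touches nothing.
It fails at once if the screwdriver is disturbed (moved over 30 mm) (distance of screwdriver from where it was at the start of the episode above 0.03 m).
It fails at once if the solder reel is disturbed (moved over 30 mm) (distance of solder_reel from where it was at the start of the episode above 0.03 m).
It fails at once if the hand-held meter is disturbed (moved over 30 mm) (distance of pocket_meter from where it was at the start of the episode above 0.03 m).
Of module1, module2, module3, module4 only 2 to 4 are there at a start; the rules pass over those that are not, and their reading is None.
At some moment in a run one of module1, module2, module3, module4, finished may be knocked a few centimetres aside while the robot is not near it.
Once in a run the grip may slacken for a moment while it holds something.
It also fails if it takes over 210 s, if anything falls off the work surface, if the arm or the gripper's body presses on something with over 40 N, if the wrist force passes 120 N, or if a joint passes its speed limit or range.

## Robot

A 7-joint arm with a two-finger parallel gripper is mounted at the origin on the work surface. World frame = base frame: x ahead of the robot, y to its left, z up, the work surface at z = 0. Lengths are in mm, angles in rad, forces in N, time in s.
With the tool pointing down it reaches from about 350 to 900 mm from the base axis. Payload 7.2 kg.
Tool frame: the origin (TCP) lies midway between the tips of the shut fingers; the grasp point (between the pads) lies 19 mm behind it; x points along the fingers, z is the direction in which the jaws open and shut, and the axes are right-handed (so a half turn about x gives the same grasp; the last joint's range is limited). The gripper opens to 85 mm and grips with 20 to 120 N. Pads are 22 mm wide; open, the fingers measure 114 mm over their backs; the gripper's body (76 mm by 85 mm) begins 54 mm behind the grasp point. The pads swing forward as they close: fully open they stand 13 mm farther back than shut.
Start: joints at [-1.345, 0.411, -0.013, 1.596, 0.006, 1.134, -0.082], TCP at [181.004, 598.219, 231.297] pointing down, gripper open.
Joint ranges: [-2.95, 2.95], [-0.29, 1.99], [-1.47, 1.44], [0.14, 2.54], [-1.03, 4.17], [0.13, 1.85], [-2.86, 2.86]. Speed limits (rad/s): [2.39, 2.39, 3.01, 3.01, 3.14, 3.14, 3.14].

## Interface

Orientations are given as a unit quaternion [w, x, y, z].
In Python, from plant import observe, cams, env gives the robot as it stands.
- The arm moves only by the tool play_rows, never from a script. Its argument "motion" is a list of rows, each a list of 6 numbers: the shift along the tool's x, y, z in m, then the turn, a rotation vector about the tool's x, y, z in rad. In form: [[dx, dy, dz, wx, wy, wz], ...]. A call has 1 to 20 rows; each row is the pose to reach, as a shift and turn from the pose measured when the call began, along the tool's axes at that moment; what a row does not reach only later rows make up. A row lasts 1/10 s, in which the tool goes at most 50 mm and 8.59 degrees, less where a joint would pass 70% of its speed; a pose out of reach is approached as far as the arm can. A call with a gripper value outside its range is refused whole. "gripper" is the opening, from 0 (shut) to 1 (fully open), set as the call begins (left out, the last holds). The fingers move at their own pace and stop on an object; the grip force is fixed at half the most. Time passes only in rows, so rows that repeat a pose let the fingers close. It gives the time, the measured TCP pose, the force and the opening at its end, in the units of the state.
- observe(): the state, without advancing time (a new reading comes with each control period).
- cams.snapshot(name): name is "side" or "top"; returns a dict with "pixels" (400x640x3 uint8, red, green, blue), "camera_matrix" (3x3 intrinsics, pixels), "k1" (the pictures are not rectified: a ray, as slopes to the right and down, at radius r is drawn at 1 + k1 r^2 times it, then the intrinsics apply), "origin" and "attitude" of the camera in the world. Camera axes: x right, y up, looking along -z (the intrinsics and any distortion apply to the point x, -y, -z); pixel columns grow to the right and rows downward; lengths in mm; the calibration is good to about 2 mm. A picture is of the moment at which its call begins. There is no depth.
- env.close_job(): hands the job in, once; it reports no verdict.
The state is a dict: "clock": time; "joints": joint angles; "dq": joint speeds; "joint_torque": joint torques, N m; "eef_pos": TCP position; "tool_rot": TCP orientation; "ft_force": force on the tool from outside, world axes, zero at the start; "moment": the same for the moment, N m; "opening": finger opening in mm.
Only numpy, scipy, OpenCV 4.12 (cv2) and the standard library are available. Lean on these libraries where they do the work, as an engineer would, in place of code of your own. Each camera call takes 0.05 s, during which the arm holds its last target.

## Working session

There is one attempt and no reset: what is moved stays moved. The work goes in short steps, Python scripts to look and compute and a tool call to move; the robot and the scene stay as the last step left them, time stands still between calls to the robot, and variables do not carry over. Pictures are saved under pics/ and viewed, and the job is handed in when it is done.

Besides the shell and the picture viewer there is one more tool, called after "Call:" as a command line: name --pt "numbers of a row" for each row, then --argument value for the rest. play_rows: Moves the arm, as the interface text tells. Its arguments: {"type":"object","properties":{"motion":{"type":"array","items":{"type":"array","items":{"type":"number"}}},"gripper":{"type":"number"}},"required":["motion"]}

```bash
ls -la; mkdir -p pics; python3 - <<'E'
from plant import observe, cams, env
import cv2
print(observe())
for n in ("side","top"):
    s=cams.snapshot(n)
    cv2.imwrite(f"pics/{n}0.png",s["pixels"][:,:,::-1])
    print({k:v for k,v in s.items() if k!="pixels"})
E
```

```text
total 12
drwxr-xr-x  3 agent agent 4096 Dec  7 15:58 .
drwxr-xr-x 23 root  root  4096 Dec  7 15:58 ..
drwxr-xr-x  2 agent agent 4096 Dec  7 15:58 pics
{'clock': 0.0, 'joints': array([-1.34518933,  0.4119205 , -0.0127603 ,  1.59703397,  0.00559592,
        1.13432811, -0.08218579]), 'dq': array([ 0.00132065,  0.00214231, -0.00073101, -0.00022552, -0.00053353,
       -0.00035167,  0.00089889]), 'joint_torque': array([ 6.54213054e-04, -6.00622630e+01,  6.82224724e-01, -2.99425095e+01,
        1.36854101e-02,  1.05624596e-02,  1.13818851e-05]), 'eef_pos': array([180.86500506, 597.73271469, 230.44412092]), 'tool_rot': array([ 0.56733606, -0.42182455,  0.56823404,  0.42107472]), 'ft_force': array([ 0.97133533, -0.53601237, -0.07071715]), 'moment': array([ 0.0142054 ,  0.00272549, -0.04107244]), 'opening': 85.15776149291818}
{'camera_matrix': array([[376.72580972,   0.        , 322.29910282],
       [  0.        , 376.72580972, 197.15344104],
       [  0.        ,   0.        ,   1.        ]]), 'k1': 0.0245958967483008, 'origin': array([ 292.27856757, -614.80600584,  907.1376139 ]), 'attitude': array([ 0.91956942,  0.34500699, -0.06813598, -0.17527048])}
{'camera_matrix': array([[455.73782659,   0.        , 329.8531425 ],
       [  0.        , 455.73782659, 198.67014583],
       [  0.        ,   0.        ,   1.        ]]), 'k1': -0.029190800816360725, 'origin': array([ 416.5128477,   57.3481127, 1303.9204872]), 'attitude': array([ 0.71252635,  0.03497331, -0.03917979, -0.69967708])}
```

View pics/top0.png

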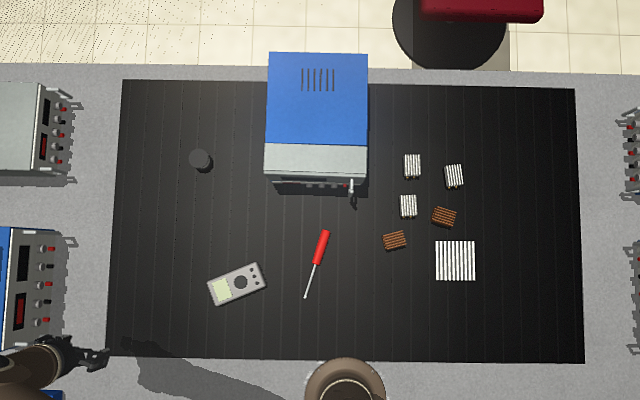

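View pics/side0.png

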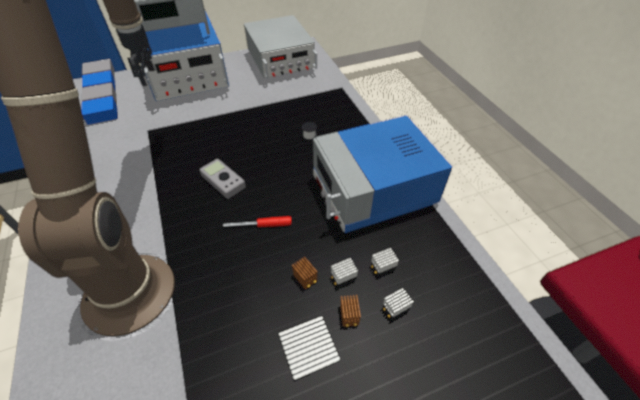

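Three waiting modules (top view pixels ~(412,166), (454,175), (408,206)), two brown decoys (395,240), (444,216), plate (455,260), and the chamber with its handle near (352,185). Next I measure them.

```bash
cat > h.py <<'E'
import numpy as np, cv2
from scipy.spatial.transform import Rotation as R
from plant import observe, cams, env
def q2R(q): return R.from_quat([q[1],q[2],q[3],q[0]])
class V:
    def __init__(s,name):
        d=cams.snapshot(name); s.d=d; s.im=d["pixels"]; s.K=d["camera_matrix"]; s.k=d["k1"]; s.o=d["origin"]; s.R=q2R(d["attitude"]).as_matrix()
        s.bgr=np.ascontiguousarray(s.im[:,:,::-1]); s.hsv=cv2.cvtColor(s.bgr,cv2.COLOR_BGR2HSV)
    def ray(s,uv):
        p=(np.array(uv,float).reshape(-1,1,2))
        n=cv2.undistortPoints(p,s.K,np.array([s.k,0,0,0]),None)[:,0]
        return np.c_[n[:,0],-n[:,1],-np.ones(len(n))]@s.R.T
    def at(s,uv,z):
        r=s.ray(uv); t=(z-s.o[2])/r[:,2]; return s.o+r*t[:,None]
    def proj(s,P):
        c=(np.array(P,float).reshape(-1,3)-s.o)@s.R; n=np.c_[c[:,0]/-c[:,2],-c[:,1]/-c[:,2]]
        r2=(n**2).sum(1,keepdims=True); n=n*(1+s.k*r2); return n*np.array([s.K[0,0],s.K[1,1]])+s.K[:2,2]
    def save(s,fn,crop=None,z=1):
        b=s.bgr if crop is None else s.bgr[crop[1]:crop[3],crop[0]:crop[2]]
        cv2.imwrite(fn,cv2.resize(b,None,fx=z,fy=z,interpolation=cv2.INTER_CUBIC))
def tri(a,ua,b,ub):
    ra=a.ray([ua])[0];rb=b.ray([ub])[0]
    A=np.c_[ra,-rb]; t=np.linalg.lstsq(A,b.o-a.o,rcond=None)[0]
    p=a.o+ra*t[0];q=b.o+rb*t[1]; return (p+q)/2,np.linalg.norm(p-q)
def tgt(pos,yaw=None,cur=None):
    """deltas in tool axes (m, rad) to TCP world pos (mm), pointing down, jaw axis (z) at yaw in the xy plane (mod pi, nearest)"""
    s=observe(); Rc=q2R(s["tool_rot"]); d=Rc.inv().apply((np.array(pos)-s["eef_pos"])/1000)
    zc=Rc.apply([0,0,1]); y0=np.arctan2(zc[1],zc[0])
    if yaw is None: yaw=y0
    yaw=y0+(yaw-y0+np.pi/2)%np.pi-np.pi/2
    z=np.array([np.cos(yaw),np.sin(yaw),0]); x=np.array([0,0,-1.]); Rt=R.from_matrix(np.c_[x,np.cross(z,x),z])
    w=(Rc.inv()*Rt).as_rotvec()
    print("cur",s["eef_pos"].round(1),"yaw",round(y0,3),"->yaw",round(yaw,3),"delta",d.round(4),"rot",w.round(3),"q",s["joints"].round(2)); return d,w
E
python3 - <<'E'
from h import *
t=V("top");s=V("side")
t.save("pics/topz.png",(240,40,500,300),3); 
s.save("pics/sidez.png",(270,100,470,400),2.0)
# bright low sat
for nm,v in(("top",t),):
    H=v.hsv
    m=((H[:,:,2]>110)&(H[:,:,1]<60)).astype(np.uint8)*255
    m[:,:375]=0;m[:,490:]=0;m[:140]=0;m[290:]=0
    m=cv2.morphologyEx(m,cv2.MORPH_CLOSE,np.ones((5,5)))
    c,_=cv2.findContours(m,0,2)
    for k in c:
        if cv2.contourArea(k)<60: continue
        r=cv2.minAreaRect(k); b=cv2.boxPoints(r)
        z=12 if cv2.contourArea(k)>900 else 50
        B=v.at(b,z); print(r,B.mean(0).round(1),np.linalg.norm(B[1]-B[0]).round(1),np.linalg.norm(B[2]-B[1]).round(1),"dir01",np.arctan2(*(B[1]-B[0])[[1,0]]).round(3))
tgt([181,598,230])
E
```

```text
((454.5, 260.5), (39.0, 39.0), 90.0) [ 383.9 -304.2   12. ] 111.3 109.4 dir01 -1.554
((408.5, 205.0), (20.0, 15.0), 90.0) [ 535.1 -167.    50. ] 41.7 55.6 dir01 -1.552
((454.3699645996094, 174.58998107910156), (21.07178497314453, 14.7078218460083), 81.8698959350586) [ 622.8 -295.6   50. ] 41.6 59.3 dir01 -1.408
((412.5, 164.5), (21.0, 15.0), 90.0) [ 649.  -178.2   50. ] 42.2 59.6 dir01 -1.55
cur [180.9 597.9 230.8] yaw 1.277 ->yaw 1.277 delta [ 0.0008 -0.      0.0001] rot [ 0.    -0.001  0.   ] q [-1.35  0.41 -0.01  1.6   0.01  1.13 -0.08]
```

View pics/topz.png

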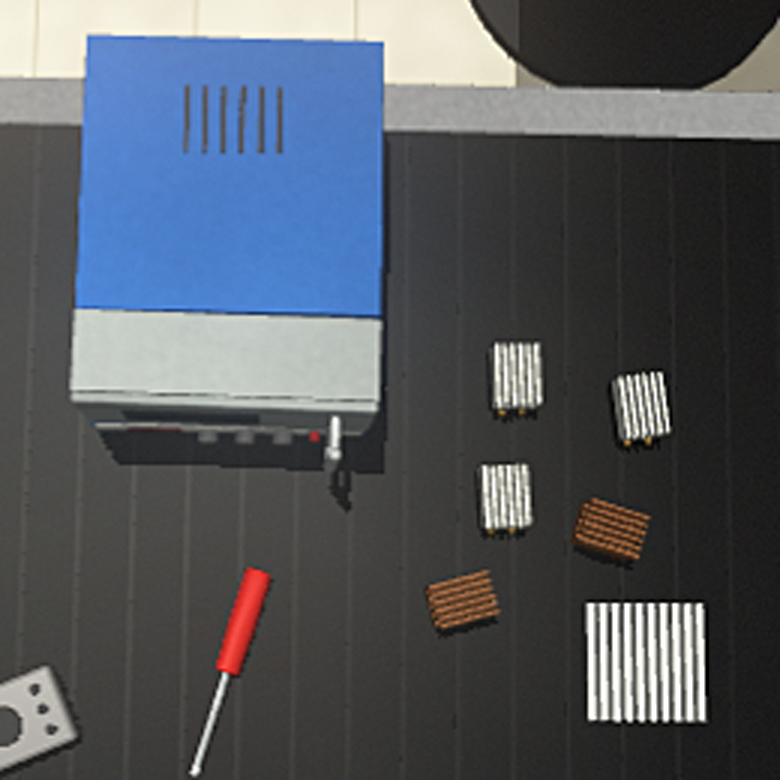

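View pics/sidez.png

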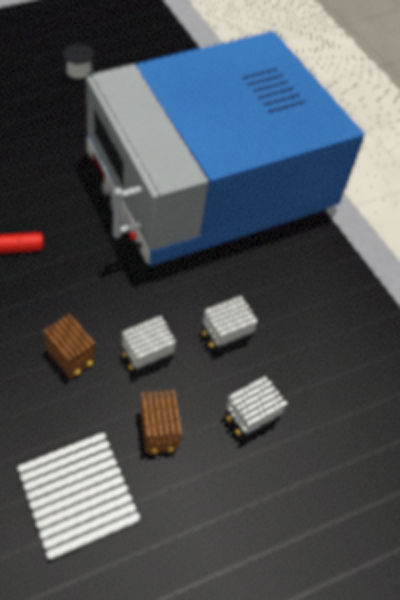

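```bash
python3 - <<'E'
from h import *
t=V("top");s=V("side")
px=lambda a:[(240+x/3,40+y/3) for x,y in a]
B=t.at(px([(88,36),(383,42),(78,308),(382,317),(72,390),(378,402),(335,418)]),165)
print(B.round(1)); 
print([np.linalg.norm(B[i]-B[j]).round(1) for i,j in((0,1),(2,3),(4,5),(0,2),(1,3),(2,4),(3,5))])
for i,j in((0,1),(2,3),(4,5)): print(np.arctan2(*(B[i]-B[j])[[0,1]]))
print("handle top", t.at(px([(335,418),(335,425),(335,452)]),151), )
# blue mask rect fit
m=cv2.inRange(t.hsv,(100,100,80),(125,255,255)); m[:,:200]=0; m[:,420:]=0;m[200:]=0
c=max(cv2.findContours(m,0,2)[0],key=cv2.contourArea); a=cv2.approxPolyDP(c,4,True)[:,0]; print(a, t.at(a,165).round(1))
# side: zoomed sidez: handle top (130,190)/2+(270,100)
u=t.ray; 
p,e=tri(t,px([(335,420)])[0],s,(270+118/2,100+192/2)); print(p,e)
s.save("pics/sidehz.png",(300,150,400,240),8)
t.save("pics/tophz.png",(320,165,380,210),12)
E
```

```text
[[918.2 216.3 165. ]
 [917.9 -40.3 165. ]
 [676.8 216.7 165. ]
 [674.  -41.4 165. ]
 [606.3 219.5 165. ]
 [600.9 -38.7 165. ]
 [586.6  -2.6 165. ]]
[np.float64(256.6), np.float64(258.1), np.float64(258.2), np.float64(241.3), np.float64(243.9), np.float64(70.6), np.float64(73.1)]
0.0009110365605138018
0.010967856253156535
0.02080715535395123
handle top [[588.71075287  -3.30324133 151.        ]
 [582.68910317  -3.37979679 151.        ]
 [559.52532399  -3.67508464 151.        ]]
[[269  52]
 [265 142]
 [366 144]
 [367  54]] [[918.1 217.2 165. ]
 [678.5 219.3 165. ]
 [678.3 -38.  165. ]
 [917.9 -38.5 165. ]]
[ 5.74231910e+02 -3.83896772e-01  1.44631998e+02] 27.834479525478415
```

View pics/sidehz.png

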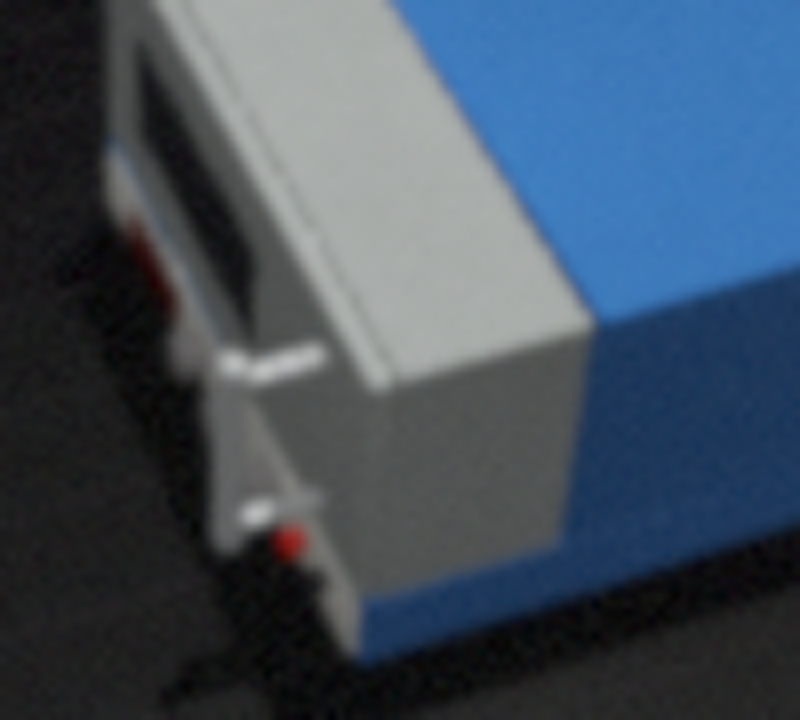

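View pics/tophz.png

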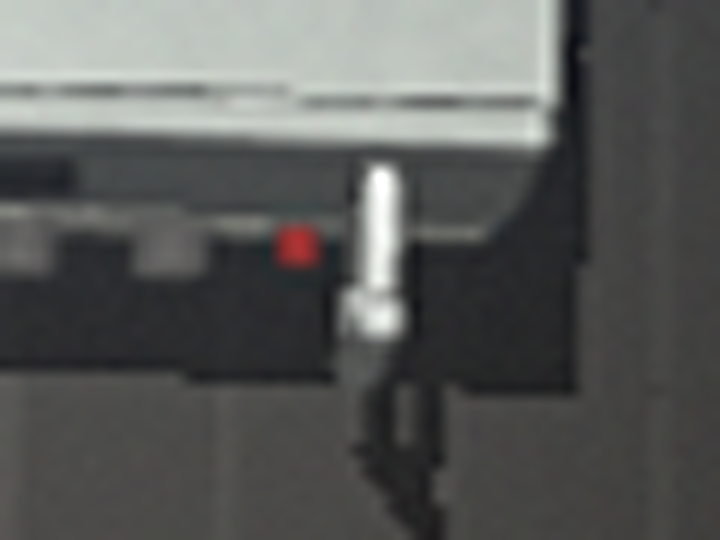

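```bash
python3 - <<'E'
from h import *
t=V("top");s=V("side")
print("handle top",t.at([(351.8,191.2)],151),tri(t,(351.8,191.2),s,(329,195)))
print("front bottom edge of door/rim", t.at([(320+545/12,165+148/12),(320+548/12,165+100/12)],165))
print("reel",t.at([(203,157),(203,165)],43), "meter",t.at([(207,285),(258,262),(266,284),(216,306)],34).round(0),"screwdr",t.at([(326,230),(305,298)],10).round(0))
print("browns",t.at([(395,239),(444,215)],50))
tgt([555,-3,300],1.57); tgt([555,-3,118],1.57)
E
```

```text
handle top [[558.16211085  -4.03259263 151.        ]] (array([557.78718294,  -3.8552472 , 154.78756163]), np.float64(0.18563016046894706))
front bottom edge of door/rim [[592.38655424 -37.26544957 165.        ]
 [602.62555076 -37.80192856 165.        ]]
reel [[660.49408067 409.63302718  43.        ]
 [637.71437085 408.53157639  43.        ]] meter [[305. 385.  34.]
 [371. 246.  34.]
 [311. 222.  34.]
 [249. 357.  34.]] screwdr [[463.  60.  10.]
 [273. 115.  10.]]
browns [[ 440.59625181 -129.79889125   50.        ]
 [ 509.06509943 -265.46020874   50.        ]]
cur [181.  598.1 231.2] yaw 1.277 ->yaw 1.57 delta [-0.0687 -0.5321 -0.4671] rot [-0.293 -0.    -0.   ] q [-1.35  0.41 -0.01  1.6   0.01  1.13 -0.08]
cur [181.  598.1 231.2] yaw 1.277 ->yaw 1.57 delta [ 0.1133 -0.5321 -0.467 ] rot [-0.293 -0.    -0.   ] q [-1.35  0.41 -0.01  1.6   0.01  1.13 -0.08]
```

Call:
play_rows --pt "-0.069 -0.15 -0.13 -0.1 0 0" --pt "-0.069 -0.532 -0.467 -0.293 0 0" --pt "-0.069 -0.532 -0.467 -0.293 0 0" --pt "-0.069 -0.532 -0.467 -0.293 0 0" --pt "-0.069 -0.532 -0.467 -0.293 0 0" --pt "-0.069 -0.532 -0.467 -0.293 0 0" --pt "-0.069 -0.532 -0.467 -0.293 0 0" --pt "-0.069 -0.532 -0.467 -0.293 0 0" --pt "-0.069 -0.532 -0.467 -0.293 0 0" --pt "-0.069 -0.532 -0.467 -0.293 0 0" --pt "-0.069 -0.532 -0.467 -0.293 0 0" --pt "-0.069 -0.532 -0.467 -0.293 0 0" --pt "-0.069 -0.532 -0.467 -0.293 0 0" --pt "-0.069 -0.532 -0.467 -0.293 0 0" --pt "-0.069 -0.532 -0.467 -0.293 0 0" --pt "-0.069 -0.532 -0.467 -0.293 0 0" --pt "-0.069 -0.532 -0.467 -0.293 0 0" --pt "-0.069 -0.532 -0.467 -0.293 0 0" --pt "-0.069 -0.532 -0.467 -0.293 0 0" --pt "-0.069 -0.532 -0.467 -0.293 0 0" --gripper 0.5

```text
clock: 2.4
eef_pos: [554.7, -1.7, 300.4]
tool_rot: [0.5, -0.5, 0.5, 0.5]
ft_force: [-1.0, -0.5, 0.7]
opening: 42.6
```

```bash
python3 -c "
from h import *
tgt([558,-4,116],1.571)"
```

```text
cur [554.7  -1.7 300.4] yaw 1.572 ->yaw 1.571 delta [ 0.1844 -0.0033 -0.0023] rot [ 0.001  0.    -0.   ] q [-0.4   0.24  0.39  1.69 -0.1   1.23  1.59]
```

Call:
play_rows --pt "0 -0.003 -0.002 0 0 0" --pt "0.05 -0.003 -0.002 0 0 0" --pt "0.1 -0.003 -0.002 0 0 0" --pt "0.14 -0.003 -0.002 0 0 0" --pt "0.165 -0.003 -0.002 0 0 0" --pt "0.184 -0.003 -0.002 0 0 0" --pt "0.184 -0.003 -0.002 0 0 0" --pt "0.184 -0.003 -0.002 0 0 0"

```text
clock: 3.2
eef_pos: [558.0, -3.7, 116.7]
tool_rot: [0.5, -0.5, 0.5, 0.5]
ft_force: [0.1, -0.2, 0.2]
opening: 43.0
```

Call:
play_rows --pt "0 0 0 0 0 0" --pt "0 0 0 0 0 0" --pt "0 0 0 0 0 0" --pt "0 0 0 0 0 0" --pt "0 0 0 0 0 0" --pt "0 0 0 0 0 0" --gripper 0

```text
clock: 3.8
eef_pos: [559.6, -2.8, 118.2]
tool_rot: [-0.501, 0.501, -0.498, -0.5]
ft_force: [2.4, 3.3, 6.8]
opening: 9.2
```

```bash
python3 - <<'E'
from h import *
t=V("top");t.save("pics/grip1.png",(240,40,500,300),3)
s=observe();print(s["eef_pos"],s["ft_force"],s["opening"])
# arc plan
H=np.array([673,220.]);p0=s["eef_pos"][:2]
Rc=q2R(s["tool_rot"])
for a in np.arange(0.1,1.71,0.1):
    c,sn=np.cos(-a),np.sin(-a); d=p0-H; p=H+np.array([c*d[0]-sn*d[1],sn*d[0]+c*d[1]])
    D=Rc.inv().apply(np.r_[p-p0,0])/1000
    w=(Rc.inv()*R.from_rotvec([0,0,-a])*Rc).as_rotvec()
    print(round(a,2),p.round(0),D.round(3),w.round(3))
E
```

```text
[559.59391751  -2.75877602 118.23925126] [1.1144997  3.34875329 7.06102274] 9.352734651668625
0.1 [538.  10.] [-0.     0.022  0.012] [ 0.1  0.  -0. ]
0.2 [518.  24.] [-0.     0.042  0.027] [ 0.2    0.001 -0.   ]
0.3 [499.  41.] [-0.     0.061  0.044] [ 0.3    0.001 -0.   ]
0.4 [482.  59.] [-0.     0.078  0.062] [ 0.4    0.001 -0.001]
0.5 [467.  79.] [-0.     0.093  0.082] [ 0.5    0.002 -0.001]
0.6 [454. 100.] [-0.     0.106  0.103] [ 0.6    0.002 -0.001]
0.7 [443. 123.] [-0.     0.117  0.126] [ 0.7    0.003 -0.001]
0.8 [434. 146.] [-0.     0.125  0.149] [ 0.8    0.003 -0.001]
0.9 [428. 170.] [-0.     0.131  0.173] [ 0.9    0.003 -0.001]
1.0 [424. 195.] [-0.     0.135  0.198] [ 1.     0.004 -0.001]
1.1 [423. 220.] [-0.     0.136  0.223] [ 1.1e+00  4.0e-03 -1.0e-03]
1.2 [424. 245.] [-0.     0.135  0.248] [ 1.2    0.004 -0.002]
1.3 [428. 270.] [-0.     0.131  0.273] [ 1.3    0.005 -0.002]
1.4 [434. 294.] [-0.     0.125  0.297] [ 1.4    0.005 -0.002]
1.5 [443. 317.] [-0.     0.116  0.32 ] [ 1.5    0.005 -0.002]
1.6 [454. 340.] [0.    0.105 0.343] [ 1.6    0.006 -0.002]
1.7 [467. 361.] [0.    0.092 0.364] [ 1.7    0.006 -0.002]
```

View pics/grip1.png

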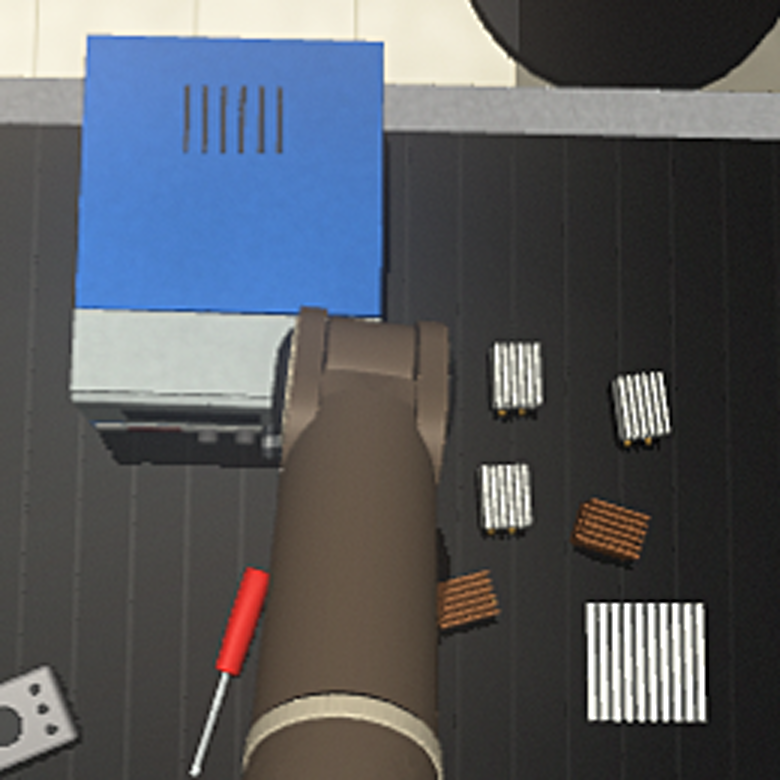

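Call:
play_rows --pt "0 0.011 0.006 0.05 0 0" --pt "0 0.022 0.012 0.1 0 0" --pt "0 0.032 0.019 0.15 0 0" --pt "0 0.042 0.027 0.2 0 0" --pt "0 0.052 0.035 0.25 0 0" --pt "0 0.061 0.044 0.3 0 0" --pt "0 0.07 0.053 0.35 0 0" --pt "0 0.078 0.062 0.4 0 0"

```text
clock: 4.65
eef_pos: [482.1, 60.1, 118.3]
tool_rot: [0.591, -0.391, 0.587, 0.39]
ft_force: [6.6, 5.9, -6.9]
opening: 9.1
```

```bash
python3 - <<'E'
from h import *
s=observe();print(s["eef_pos"],s["ft_force"],s["opening"],s["joints"].round(2))
t=V("top");t.save("pics/g2.png",(240,40,500,300),2)
E
```

```text
[482.05801579  60.13566189 118.33242118] [ 6.63284538  5.86555134 -6.92879046] 9.058457471680223 [-0.59  0.33  0.44  2.08 -0.2   0.77  1.15]
```

View pics/g2.png

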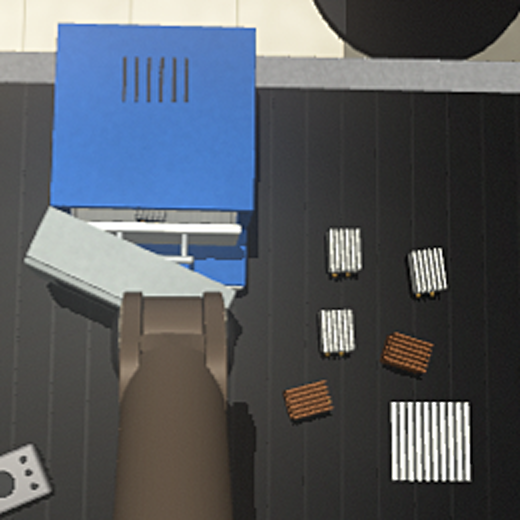

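Call:
play_rows --pt "0 0.011 0.006 0.05 0 0" --pt "0 0.022 0.012 0.1 0 0" --pt "0 0.032 0.019 0.15 0 0" --pt "0 0.042 0.027 0.2 0 0" --pt "0 0.052 0.035 0.25 0 0" --pt "0 0.061 0.044 0.3 0 0" --pt "0 0.078 0.062 0.4 0 0" --pt "0 0.093 0.082 0.5 0 0" --pt "0 0.106 0.103 0.6 0 0" --pt "0 0.117 0.126 0.7 0 0" --pt "0 0.117 0.126 0.7 0 0"

```text
clock: 5.8
eef_pos: [424.4, 226.1, 118.3]
tool_rot: [0.691, -0.164, 0.684, 0.165]
ft_force: [10.8, -0.6, -10.1]
opening: 9.1
```

```bash
python3 - <<'E'
from h import *
s=observe();print(s["eef_pos"],s["ft_force"],s["opening"],s["joints"].round(2))
E
```

```text
[424.44216547 226.13608445 118.33405108] [ 10.79727939  -0.56745386 -10.05316668] 9.107414664554037 [-1.04  0.33  0.55  2.09 -0.25  0.77  0.13]
```

Call:
play_rows --pt "0 0.011 0.006 0.05 0 0" --pt "0 0.022 0.012 0.1 0 0" --pt "0 0.042 0.027 0.2 0 0" --pt "0 0.061 0.044 0.3 0 0" --pt "0 0.078 0.062 0.4 0 0" --pt "0 0.093 0.082 0.5 0 0" --pt "0 0.1 0.092 0.55 0 0" --pt "0 0.1 0.092 0.55 0 0" --pt "0 0.1 0.092 0.55 0 0"

```text
clock: 6.7
eef_pos: [462.8, 354.4, 118.4]
tool_rot: [0.71, 0.029, 0.703, -0.029]
ft_force: [6.6, -4.8, -7.1]
opening: 9.1
```

Call:
play_rows --pt "0 0 0 0 0 0" --pt "0 0 0 0 0 0" --pt "0 0 0 0 0 0" --pt "0 0 0 0 0 0" --gripper 0.5

```text
clock: 7.1
eef_pos: [462.6, 354.8, 118.7]
tool_rot: [0.71, 0.029, 0.703, -0.029]
ft_force: [0.6, 0.0, -0.0]
opening: 43.0
```

Call:
play_rows --pt "-0.05 0 0 0 0 0" --pt "-0.1 0 0 0 0 0" --pt "-0.15 0 0 0 0 0" --pt "-0.2 0 0 0 0 0" --pt "-0.2 0 0 0 0 0"

```text
clock: 7.6
eef_pos: [463.1, 355.9, 325.9]
tool_rot: [0.713, 0.032, 0.7, -0.026]
ft_force: [0.2, 0.3, -0.2]
opening: 42.8
```

```bash
python3 - <<'E'
from h import *
s=observe();print(s["eef_pos"],s["ft_force"],s["opening"],s["joints"].round(2))
t=V("top");t.save("pics/g3.png",(160,40,500,300),2.2)
E
```

```text
[463.05456455 355.92616599 325.86212477] [ 0.22309982  0.33364508 -0.18834221] 42.76030882749332 [-1.32  0.31  0.76  1.62 -0.22  1.28 -0.61]
```

View pics/g3.png

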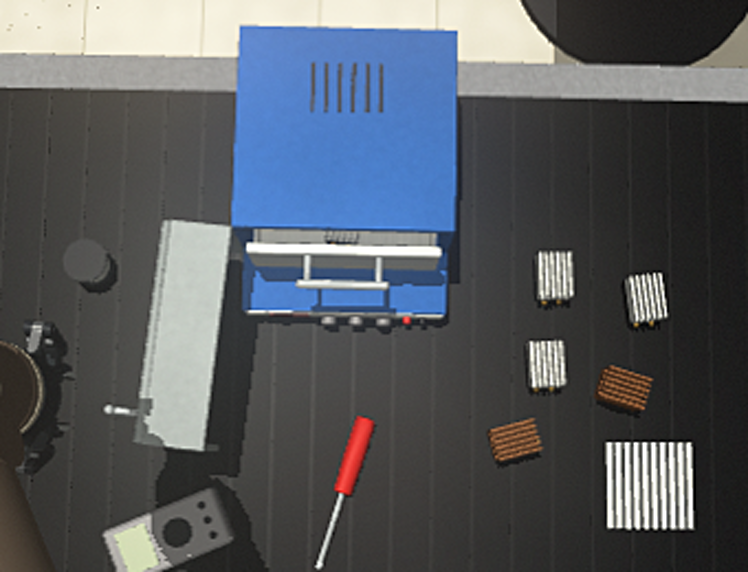

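```bash
python3 - <<'E'
from h import *
t=V("top");s=V("side")
m=[(160+x/2.2,40+y/2.2) for x,y in((298,285),(387,286),(343,252))]
print(t.at(m,138))
t.save("pics/th.png",(260,140,380,200),6)
s.save("pics/ths.png",(300,120,460,240),5)
tgt([594,90,300],0);
E
```

```text
[[613.5118684  141.90835717 138.        ]
 [614.29880663  37.14861402 138.        ]
 [653.9801146   89.79575252 138.        ]]
cur [459.9 354.9 318.5] yaw -0.082 ->yaw 0.0 delta [ 0.0198 -0.2531  0.1551] rot [-0.082  0.011 -0.001] q [-1.32  0.32  0.76  1.63 -0.22  1.28 -0.61]
```

View pics/th.png

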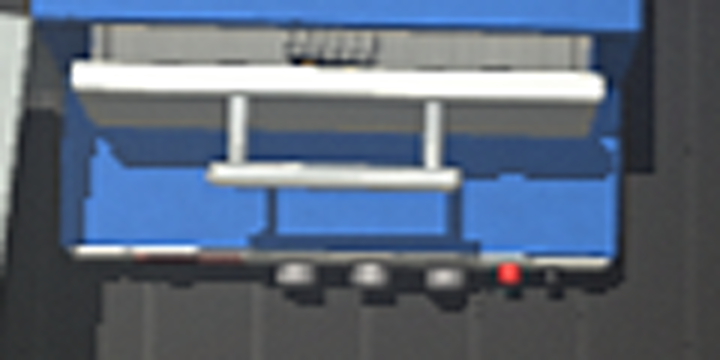

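View pics/ths.png

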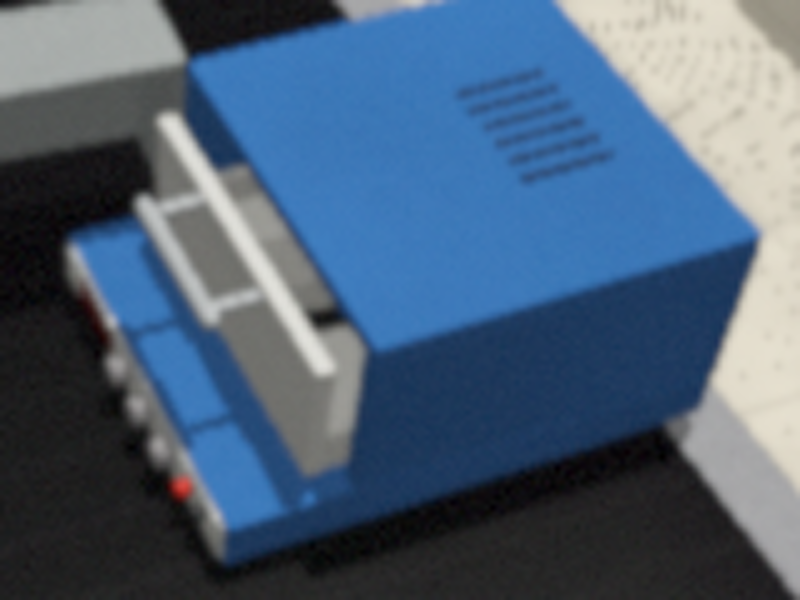

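```bash
python3 - <<'E'
from h import *
tgt([614,89.5,230],0);
tgt([614,89.5,118],0);
E
```

```text
cur [459.9 354.9 318.5] yaw -0.082 ->yaw 0.0 delta [ 0.09   -0.252   0.1743] rot [-0.082  0.011 -0.001] q [-1.32  0.32  0.76  1.63 -0.22  1.28 -0.61]
cur [459.9 354.9 318.5] yaw -0.082 ->yaw 0.0 delta [ 0.202  -0.2522  0.1732] rot [-0.082  0.011 -0.001] q [-1.32  0.32  0.76  1.63 -0.22  1.28 -0.61]
```

Call:
play_rows --pt "0.0 -0.04 0.03 0 0 0" --pt "0.0 -0.08 0.06 -0.082 0.011 0" --pt "0.0 -0.12 0.09 -0.082 0.011 0" --pt "0.01 -0.16 0.12 -0.082 0.011 0" --pt "0.03 -0.2 0.14 -0.082 0.011 0" --pt "0.06 -0.23 0.16 -0.082 0.011 0" --pt "0.09 -0.252 0.174 -0.082 0.011 0" --pt "0.09 -0.252 0.174 -0.082 0.011 0" --pt "0.09 -0.252 0.174 -0.082 0.011 0" --pt "0.09 -0.252 0.174 -0.082 0.011 0" --gripper 0.3

```text
clock: 8.75
eef_pos: [613.5, 91.0, 230.0]
tool_rot: [0.707, -0.0, 0.707, 0.001]
ft_force: [-0.2, 0.7, -0.5]
opening: 25.3
```

```bash
python3 - <<'E'
from h import *
tgt([614,89.5,118],0);
E
```

```text
cur [613.5  91.  230. ] yaw 0.002 ->yaw 0.0 delta [ 0.112  -0.0016  0.0006] rot [ 0.002 -0.001 -0.001] q [-0.75  0.48  0.76  1.65 -0.36  1.16  0.1 ]
```

Call:
play_rows --pt "0.04 -0.001 0 0 0 0" --pt "0.07 -0.001 0 0 0 0" --pt "0.09 -0.001 0 0 0 0" --pt "0.11 -0.001 0 0 0 0" --pt "0.112 -0.001 0 0 0 0" --pt "0.112 -0.001 0 0 0 0"

```text
clock: 9.35
eef_pos: [613.5, 91.4, 118.7]
tool_rot: [0.707, -0.001, 0.707, 0.002]
ft_force: [-0.2, 0.1, 0.5]
opening: 25.7
```

Call:
play_rows --pt "0 0 0 0 0 0" --pt "0 0 0 0 0 0" --pt "0 0 0 0 0 0" --pt "0 0 0 0 0 0" --pt "0 0 0 0 0 0" --gripper 0

```text
clock: 9.85
eef_pos: [614.5, 92.1, 120.5]
tool_rot: [0.708, -0.0, 0.706, 0.003]
ft_force: [-1.5, 1.5, 6.4]
opening: 8.6
```

```bash
python3 - <<'E'
from h import *
s=observe();print(s["eef_pos"],s["ft_force"],s["opening"],s["joints"].round(2))
tgt([s["eef_pos"][0]-190,s["eef_pos"][1],s["eef_pos"][2]],0);
E
```

```text
[614.47840386  92.09338164 120.46193439] [-1.52409182  1.46896744  6.42894228] 8.638133655818818 [-0.7   0.6   0.69  1.75 -0.46  0.95  0.18]
cur [614.5  92.1 120.5] yaw 0.004 ->yaw 0.0 delta [-0.0004  0.0007 -0.19  ] rot [ 0.004  0.002 -0.003] q [-0.7   0.6   0.69  1.75 -0.46  0.95  0.18]
```

Call:
play_rows --pt "0 0 -0.01 0 0 0" --pt "0 0 -0.025 0 0 0" --pt "0 0 -0.045 0 0 0" --pt "0 0 -0.065 0 0 0" --pt "0 0 -0.085 0 0 0" --pt "0 0 -0.105 0 0 0" --pt "0 0 -0.125 0 0 0" --pt "0 0 -0.145 0 0 0" --pt "0 0 -0.16 0 0 0" --pt "0 0 -0.172 0 0 0" --pt "0 0 -0.18 0 0 0" --pt "0 0 -0.186 0 0 0" --pt "0 0 -0.19 0 0 0" --pt "0 0 -0.192 0 0 0" --pt "0 0 -0.192 0 0 0" --pt "0 0 -0.192 0 0 0"

```text
clock: 11.45
eef_pos: [425.8, 92.7, 120.6]
tool_rot: [0.711, 0.0, 0.703, 0.003]
ft_force: [14.4, 6.9, -19.6]
opening: 8.6
```

Call:
play_rows --pt "0 0 0 0 0 0" --pt "0 0 0 0 0 0" --pt "0 0 0 0 0 0" --gripper 0.3

```text
clock: 11.75
eef_pos: [425.3, 92.4, 120.7]
tool_rot: [0.71, 0.0, 0.704, 0.003]
ft_force: [-0.7, 0.1, -0.2]
opening: 25.4
```

Call:
play_rows --pt "-0.03 0 0 0 0 0" --pt "-0.07 0 0 0 0 0" --pt "-0.12 0 0 0 0 0" --pt "-0.17 0 0 0 0 0" --pt "-0.17 0.05 0 0 0 0" --pt "-0.17 0.1 0 0 0 0" --pt "-0.17 0.15 0 0 0 0" --pt "-0.17 0.2 0 0 0 0" --pt "-0.17 0.25 0 0 0 0" --pt "-0.17 0.25 0 0 0 0"

```text
clock: 12.75
eef_pos: [420.0, 348.5, 290.5]
tool_rot: [0.71, -0.003, 0.704, 0.006]
ft_force: [0.2, -0.7, -0.4]
opening: 25.8
```

```bash
python3 - <<'E'
from h import *
s=observe();print(s["eef_pos"],s["ft_force"],s["opening"],s["joints"].round(2))
t=V("top");t.save("pics/g4.png",(160,40,500,300),2.2)
s=V("side");s.save("pics/g4s.png",(230,100,470,400),2)
E
```

```text
[419.98032374 348.54101392 290.47079784] [ 0.20293017 -0.66013014 -0.44263412] 25.794718085063906 [-1.37  0.25  0.72  1.75 -0.18  1.19 -0.58]
```

View pics/g4.png

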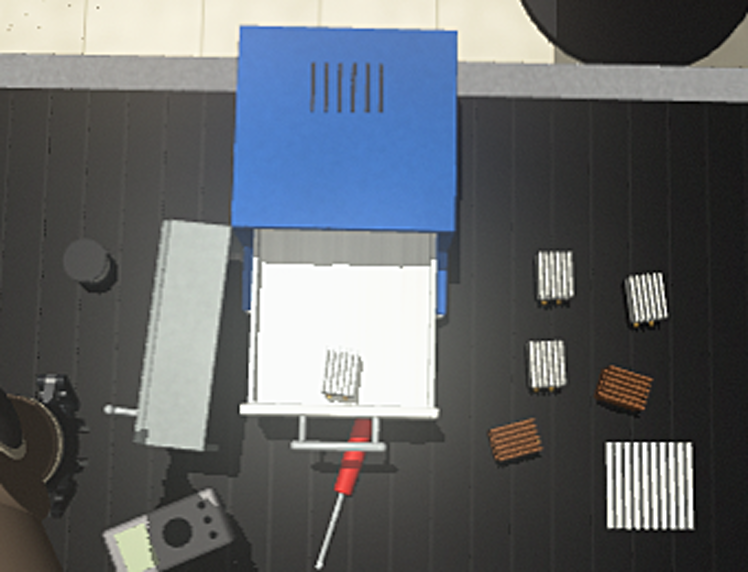

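View pics/g4s.png

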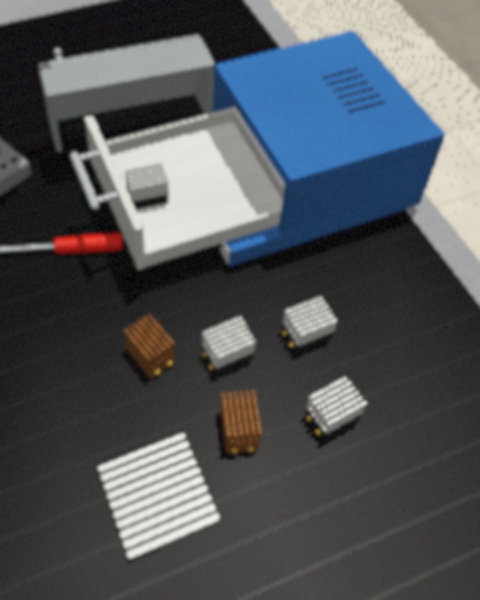

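```bash
python3 - <<'E'
from h import *
t=V("top")
t.save("pics/fin.png",(290,180,360,250),11)
m=[(160+x/2.2,40+y/2.2) for x,y in((291,446),(386,447),(250,260),(436,263))]
print(t.at(m[:2],138)); print(t.at([(160+x/2.2,40+y/2.2) for x,y in((241,408),(438,411))],140))
E
```

```text
[[424.78551137 145.16740054 138.        ]
 [425.62179157  35.20134688 138.        ]]
[[467.5733333  204.13944141 140.        ]
 [468.26900161 -24.41748531 140.        ]]
```

View pics/fin.png

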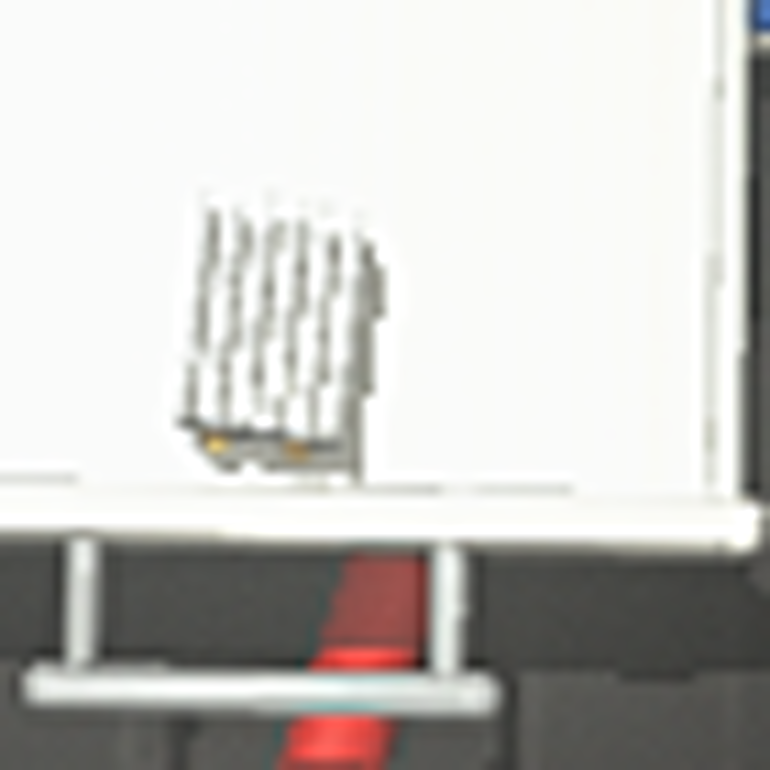

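```bash
python3 - <<'E'
from h import *
t=V("top")
f=lambda p:[(290+x/11,180+y/11) for x,y in p]
P=t.at(f([(278,313),(180,418),(352,440),(190,418),(213,208),(350,440),(365,235)]),105);print(P.round(1))
for i,j in((1,2),(3,4),(5,6)): d=P[j]-P[i];print(np.linalg.norm(d[:2]),np.arctan2(d[1],d[0]))
c=P[0]
tgt([c[0],c[1],76],1.571-0.1); tgt([c[0],c[1],290],1.571-0.1)
E
```

```text
[[516.2  89.3 105. ]
 [490.5 112.3 105. ]
 [486.   71.  105. ]
 [490.6 109.9 105. ]
 [541.2 105.5 105. ]
 [486.   71.5 105. ]
 [535.3  68.8 105. ]]
41.51002142519389 -1.6797597492726812
50.818715287039524 -0.08604334296723082
49.423315279334794 -0.05333994563970907
cur [422.8 339.9 291.8] yaw 0.002 ->yaw 1.471 delta [ 0.2156 -0.2517  0.0907] rot [-1.468  0.01   0.004] q [-1.36  0.25  0.73  1.76 -0.17  1.19 -0.58]
cur [422.8 339.9 291.8] yaw 0.002 ->yaw 1.471 delta [ 0.0016 -0.2508  0.0927] rot [-1.468  0.01   0.004] q [-1.36  0.25  0.73  1.76 -0.17  1.19 -0.58]
```

Call:
play_rows --pt "0 -0.04 0.01 -0.15 0 0" --pt "0 -0.08 0.025 -0.29 0 0" --pt "0 -0.12 0.04 -0.44 0.0 0" --pt "0 -0.16 0.06 -0.59 0.0 0" --pt "0 -0.2 0.08 -0.74 0.01 0" --pt "0 -0.251 0.093 -0.89 0.01 0" --pt "0 -0.251 0.093 -1.04 0.01 0" --pt "0 -0.251 0.093 -1.19 0.01 0" --pt "0 -0.251 0.093 -1.34 0.01 0" --pt "0 -0.251 0.093 -1.48 0.01 0" --pt "0 -0.251 0.093 -1.48 0.01 0" --pt "0 -0.251 0.093 -1.48 0.01 0" --gripper 1

```text
clock: 14.15
eef_pos: [516.0, 87.4, 292.1]
tool_rot: [0.522, -0.478, 0.522, 0.476]
ft_force: [-0.2, 0.3, -0.2]
opening: 85.3
```

```bash
python3 - <<'E'
from h import *
tgt([516,89,76],1.485)
E
```

```text
cur [516.   87.4 292.1] yaw 1.48 ->yaw 1.485 delta [0.2161 0.0007 0.0019] rot [-0.005 -0.001  0.003] q [-0.8   0.2   0.64  1.79 -0.13  1.19  1.36]
```

Call:
play_rows --pt "0.04 0 0.002 0 0 0" --pt "0.09 0 0.002 0 0 0" --pt "0.14 0 0.002 0 0 0" --pt "0.17 0 0.002 0 0 0" --pt "0.195 0 0.002 0 0 0" --pt "0.21 0 0.002 0 0 0" --pt "0.216 0 0.002 0 0 0" --pt "0.216 0 0.002 0 0 0"

```text
clock: 14.95
eef_pos: [516.4, 88.3, 76.0]
tool_rot: [0.523, -0.477, 0.523, 0.475]
ft_force: [0.3, -1.0, 1.4]
opening: 85.3
```

Call:
play_rows --pt "0 0 0 0 0 0" --pt "0 0 0 0 0 0" --pt "0 0 0 0 0 0" --pt "0 0 0 0 0 0" --pt "0 0 0 0 0 0" --gripper 0

```text
clock: 15.45
eef_pos: [517.4, 89.0, 77.2]
tool_rot: [0.523, -0.478, 0.522, 0.475]
ft_force: [-1.1, 0.8, 6.2]
opening: 38.8
```

Call:
play_rows --pt "-0.03 0 0 0 0 0" --pt "-0.07 0 0 0 0 0" --pt "-0.11 0 0 0 0 0" --pt "-0.15 0 0 0 0 0" --pt "-0.18 0 0 0 0 0" --pt "-0.18 0 0 0 0 0"

```text
clock: 16.05
eef_pos: [518.6, 89.2, 261.4]
tool_rot: [0.526, -0.478, 0.519, 0.474]
ft_force: [1.0, -0.3, -2.1]
opening: 39.1
```

```bash
python3 - <<'E'
from h import *
t=V("top");t.save("pics/g5.png",(160,40,500,300),2.2)
s=V("side");s.save("pics/g5s.png",(230,50,470,350),2)
tgt([384,-304,200],1.571);tgt([384,-304,36],1.571)
E
```

```text
cur [516.4  89.3 257.3] yaw 1.479 ->yaw 1.571 delta [ 0.0565  0.096  -0.4038] rot [-0.092  0.001  0.005] q [-0.8   0.23  0.65  1.84 -0.16  1.11  1.38]
cur [516.4  89.3 257.3] yaw 1.479 ->yaw 1.571 delta [ 0.2205  0.0968 -0.4039] rot [-0.092  0.001  0.005] q [-0.8   0.23  0.65  1.84 -0.16  1.11  1.38]
```

View pics/g5s.png

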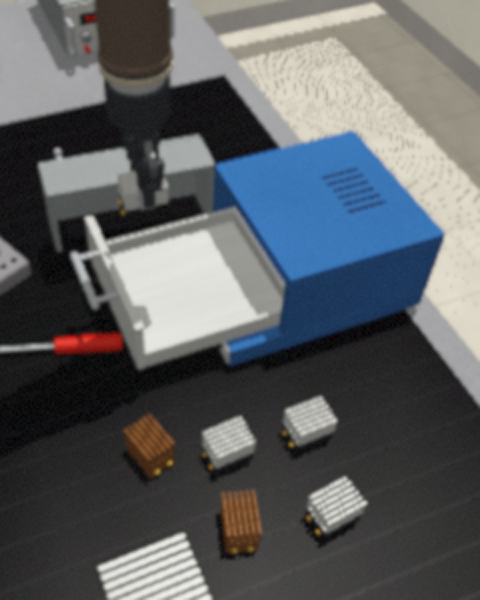

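Call:
play_rows --pt "0 0.007 -0.03 0 0 0" --pt "0 0.016 -0.07 0 0 0" --pt "0 0.027 -0.115 -0.09 0 0" --pt "0 0.038 -0.16 -0.09 0 0" --pt "0 0.05 -0.205 -0.09 0 0" --pt "0 0.06 -0.25 -0.09 0 0" --pt "0 0.07 -0.295 -0.09 0 0" --pt "0.01 0.08 -0.34 -0.09 0 0" --pt "0.02 0.09 -0.38 -0.09 0 0" --pt "0.05 0.096 -0.404 -0.09 0 0" --pt "0.09 0.096 -0.404 -0.09 0 0" --pt "0.12 0.096 -0.404 -0.09 0 0" --pt "0.15 0.096 -0.404 -0.09 0 0" --pt "0.15 0.096 -0.404 -0.09 0 0"

```text
clock: 17.55
eef_pos: [381.0, -302.1, 102.2]
tool_rot: [0.501, -0.497, 0.501, 0.501]
ft_force: [-0.1, 0.3, -2.2]
opening: 39.1
```

```bash
python3 - <<'E'
from h import *
s=observe();print(s["opening"])
tgt([384,-304,35.5],1.571)
t=V("top");t.save("pics/g6.png",(340,140,500,300),4)
E
```

```text
39.114838721564986
cur [ 381.  -302.1  102.2] yaw 1.568 ->yaw 1.571 delta [ 0.0667 -0.0033 -0.0021] rot [-0.003  0.004 -0.004] q [-0.04  0.43  0.78  2.09 -0.43  0.79  2.58]
```

View pics/g6.png

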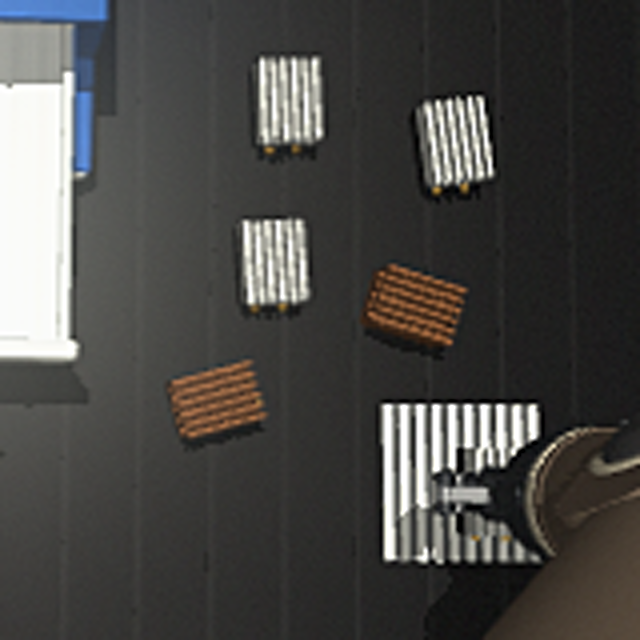

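Call:
play_rows --pt "0.02 -0.003 -0.002 0 0 0" --pt "0.04 -0.003 -0.002 0 0 0" --pt "0.055 -0.003 -0.002 0 0 0" --pt "0.062 -0.003 -0.002 0 0 0" --pt "0.066 -0.003 -0.002 0 0 0" --pt "0.066 -0.003 -0.002 0 0 0" --pt "0.066 -0.003 -0.002 0 0 0"

```text
clock: 18.3
eef_pos: [385.3, -305.4, 39.0]
tool_rot: [0.501, -0.499, 0.5, 0.5]
ft_force: [0.2, -0.8, -2.7]
opening: 39.1
```

Call:
play_rows --pt "0.002 0 0 0 0 0" --pt "0.004 0 0 0 0 0" --pt "0.0045 0 0 0 0 0" --pt "0.0045 0 0 0 0 0"

```text
clock: 18.7
eef_pos: [385.3, -305.4, 34.5]
tool_rot: [0.501, -0.499, 0.5, 0.5]
ft_force: [0.9, -0.5, -3.1]
opening: 39.0
```

Call:
play_rows --pt "0.002 0 0 0 0 0" --pt "0.002 0 0 0 0 0"

```text
clock: 18.9
eef_pos: [385.3, -305.4, 34.2]
tool_rot: [0.502, -0.498, 0.5, 0.5]
ft_force: [-6.7, 5.9, 26.2]
opening: 38.9
```

Call:
play_rows --pt "0 0 0 0 0 0" --pt "0 0 0 0 0 0" --pt "0 0 0 0 0 0" --pt "0 0 0 0 0 0" --gripper 1

```text
clock: 19.3
eef_pos: [385.3, -305.4, 34.0]
tool_rot: [0.502, -0.498, 0.5, 0.5]
ft_force: [0.3, 0.9, 1.0]
opening: 85.2
```

Call:
play_rows --pt "-0.03 0 0 0 0 0" --pt "-0.07 0 0 0 0 0" --pt "-0.12 0 0 0 0 0" --pt "-0.17 0 0 0 0 0" --pt "-0.2 0 0 0 0 0"

```text
clock: 19.8
eef_pos: [385.5, -307.1, 237.1]
tool_rot: [0.502, -0.499, 0.5, 0.499]
ft_force: [-0.2, -0.4, 0.6]
opening: 85.5
```

```bash
python3 - <<'E'
from h import *
tgt([535,-167,230],1.571)
tgt([535,-167,230],-1.571+0.001)
t=V("top");t.save("pics/g7.png",(340,140,500,300),4)
t=V("side");t.save("pics/g7s.png",(230,200,430,400),3)
E
```

```text
cur [ 385.5 -307.1  237.1] yaw 1.566 ->yaw 1.571 delta [ 0.0079 -0.1488  0.1408] rot [-0.005  0.002  0.003] q [-0.21  0.24  0.94  1.94 -0.22  1.07  2.39]
cur [ 385.5 -307.1  237.1] yaw 1.566 ->yaw 1.572 delta [ 0.0079 -0.1488  0.1408] rot [-0.005  0.002  0.003] q [-0.21  0.24  0.94  1.94 -0.22  1.07  2.39]
```

View pics/g7s.png

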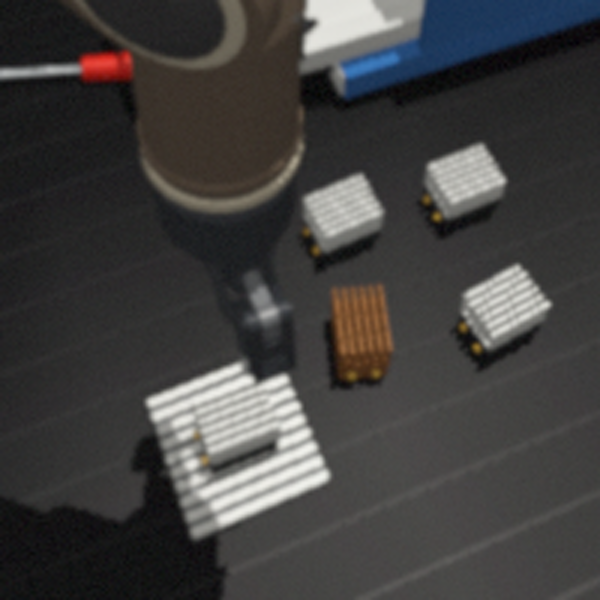

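View pics/g7.png

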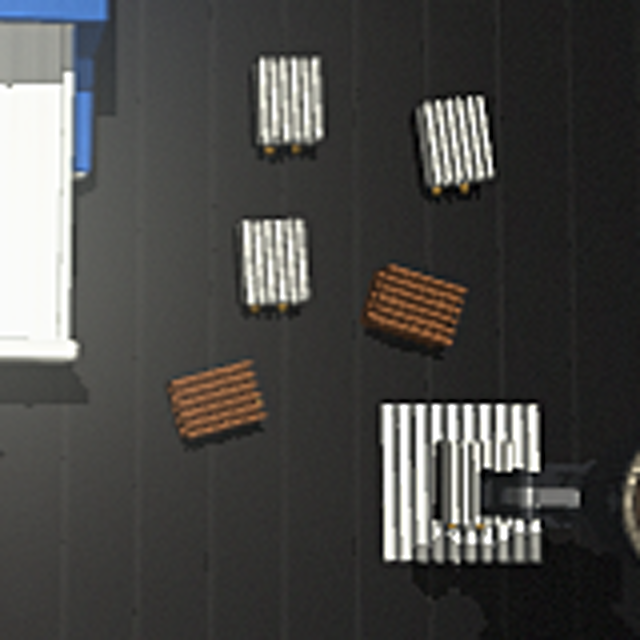

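Call:
play_rows --pt "0 -0.03 0.03 0 0 0" --pt "0 -0.065 0.06 0 0 0" --pt "0 -0.1 0.095 0 0 0" --pt "0 -0.13 0.125 0 0 0" --pt "0.008 -0.149 0.141 0.02 0 0" --pt "0.008 -0.149 0.141 0.02 0 0" --pt "0.008 -0.149 0.141 0.02 0 0" --gripper 0.75

```text
clock: 20.6
eef_pos: [535.8, -166.9, 229.5]
tool_rot: [0.507, -0.495, 0.504, 0.493]
ft_force: [-0.2, 0.1, 0.8]
opening: 64.3
```

```bash
python3 - <<'E'
from h import *
tgt([535,-167,22],1.55)
E
```

```text
cur [ 535.8 -166.9  229.5] yaw 1.548 ->yaw 1.55 delta [ 2.075e-01  1.700e-03 -2.000e-04] rot [-0.002  0.001  0.004] q [-0.42  0.38  0.84  1.8  -0.32  1.1   2.08]
```

Call:
play_rows --pt "0.04 0.001 0 0 0 0" --pt "0.09 0.001 0 0 0 0" --pt "0.14 0.001 0 0 0 0" --pt "0.17 0.001 0 0 0 0" --pt "0.19 0.001 0 0 0 0" --pt "0.203 0.001 0 0 0 0" --pt "0.206 0.001 0 0 0 0" --pt "0.206 0.001 0 0 0 0"

```text
clock: 21.4
eef_pos: [535.6, -167.7, 24.0]
tool_rot: [0.507, -0.495, 0.505, 0.493]
ft_force: [0.5, -0.4, 0.4]
opening: 64.0
```

Call:
play_rows --pt "0 0 0 0 0 0" --pt "0 0 0 0 0 0" --pt "0 0 0 0 0 0" --pt "0 0 0 0 0 0" --gripper 0

```text
clock: 21.8
eef_pos: [536.5, -168.1, 25.6]
tool_rot: [0.508, -0.496, 0.504, 0.492]
ft_force: [-1.8, 0.2, 7.9]
opening: 39.6
```

Call:
play_rows --pt "-0.03 0 0 0 0 0" --pt "-0.07 0 0 0 0 0" --pt "-0.12 0 0 0 0 0" --pt "-0.17 0 0 0 0 0" --pt "-0.2 0 0 0 0 0" --pt "-0.2 0 0 0 0 0"

```text
clock: 22.4
eef_pos: [537.1, -169.2, 230.8]
tool_rot: [0.51, -0.498, 0.502, 0.49]
ft_force: [1.2, -0.6, -1.5]
opening: 39.3
```

```bash
python3 - <<'E'
from h import *
tgt([610,90,220],1.571);tgt([610,90,80],1.571)
t=V("top");t.save("pics/g8.png",(340,140,500,300),3)
t=V("side");t.save("pics/g8s.png",(230,100,430,300),3)
E
```

```text
cur [ 537.1 -169.2  230.8] yaw 1.547 ->yaw 1.571 delta [ 0.0118 -0.0665  0.2608] rot [-0.024 -0.     0.016] q [-0.43  0.38  0.86  1.8  -0.33  1.09  2.09]
cur [ 537.1 -169.2  230.8] yaw 1.547 ->yaw 1.571 delta [ 0.1518 -0.0643  0.2608] rot [-0.024 -0.     0.016] q [-0.43  0.38  0.86  1.8  -0.33  1.09  2.09]
```

View pics/g8s.png

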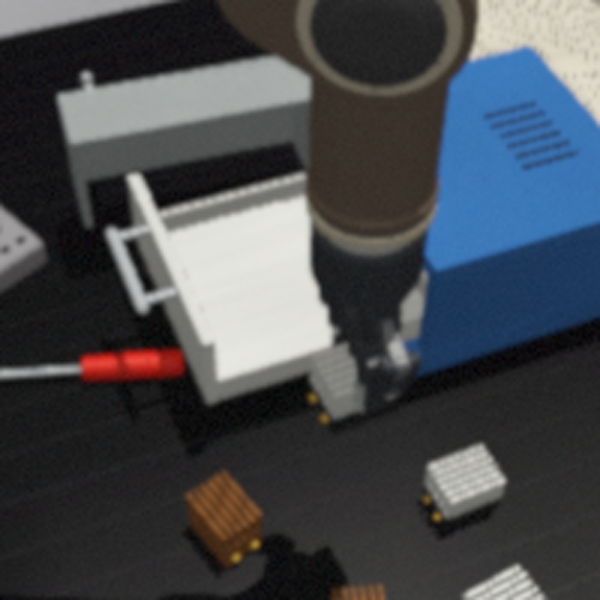

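Call:
play_rows --pt "0 -0.01 0.03 0 0 0" --pt "0 -0.02 0.07 0 0 0" --pt "0 -0.03 0.115 0 0 0" --pt "0 -0.042 0.16 0 0 0" --pt "0 -0.053 0.205 0 0 0" --pt "0.01 -0.062 0.24 -0.024 0 0.016" --pt "0.012 -0.066 0.261 -0.024 0 0.016" --pt "0.012 -0.066 0.261 -0.024 0 0.016" --pt "0.012 -0.066 0.261 -0.024 0 0.016"

```text
clock: 23.4
eef_pos: [606.6, 90.6, 214.3]
tool_rot: [0.498, -0.498, 0.502, 0.502]
ft_force: [-0.3, -0.5, -2.0]
opening: 39.7
```

```bash
python3 - <<'E'
from h import *
print(observe()["opening"]);tgt([610,90,82],1.571)
E
```

```text
39.69715399862436
cur [606.6  90.6 214.3] yaw 1.571 ->yaw 1.571 delta [ 0.1323 -0.0045 -0.0005] rot [-0.    -0.001 -0.008] q [-0.77  0.5   0.78  1.68 -0.38  1.13  1.69]
```

Call:
play_rows --pt "0.03 -0.004 0 0 0 -0.008" --pt "0.07 -0.004 0 0 0 -0.008" --pt "0.1 -0.004 0 0 0 -0.008" --pt "0.12 -0.004 0 0 0 -0.008" --pt "0.128 -0.004 0 0 0 -0.008" --pt "0.132 -0.004 0 0 0 -0.008" --pt "0.132 -0.004 0 0 0 -0.008" --pt "0.132 -0.004 0 0 0 -0.008"

```text
clock: 24.2
eef_pos: [610.3, 90.1, 83.5]
tool_rot: [0.5, -0.5, 0.5, 0.499]
ft_force: [-0.2, 0.0, -1.5]
opening: 39.4
```

Call:
play_rows --pt "0.002 0 0 0 0 0" --pt "0.004 0 0 0 0 0" --pt "0.0045 0 0 0 0 0"

```text
clock: 24.5
eef_pos: [611.6, 90.2, 80.6]
tool_rot: [0.501, -0.501, 0.499, 0.499]
ft_force: [-1.4, 0.3, 11.9]
opening: 39.1
```

Call:
play_rows --pt "0 0 0 0 0 0" --pt "0 0 0 0 0 0" --pt "0 0 0 0 0 0" --gripper 0.8

```text
clock: 24.8
eef_pos: [611.6, 90.2, 80.7]
tool_rot: [0.501, -0.501, 0.499, 0.499]
ft_force: [-0.5, 0.3, -0.3]
opening: 68.5
```

Call:
play_rows --pt "-0.03 0 0 0 0 0" --pt "-0.07 0 0 0 0 0" --pt "-0.12 0 0 0 0 0" --pt "-0.15 0 0 0 0 0" --pt "-0.15 0 -0.05 0 0 0" --pt "-0.15 0 -0.1 0 0 0" --pt "-0.15 0 -0.15 0 0 0" --pt "-0.15 0 -0.2 0 0 0" --pt "-0.15 0 -0.25 0 0 0" --pt "-0.15 0 -0.25 0 0 0"

```text
clock: 25.8
eef_pos: [608.4, -169.7, 231.3]
tool_rot: [0.503, -0.499, 0.503, 0.495]
ft_force: [0.1, -0.6, 0.2]
opening: 68.7
```

```bash
python3 - <<'E'
from h import *
tgt([649,-178,230],1.56);
t=V("top");t.save("pics/g9.png",(240,100,500,300),3)
t=V("side");t.save("pics/g9s.png",(230,100,430,300),3)
E
```

```text
cur [ 608.4 -169.7  231.3] yaw 1.559 ->yaw 1.56 delta [ 0.0016 -0.0407 -0.0078] rot [-0.001 -0.004  0.005] q [-0.36  0.51  0.81  1.62 -0.39  1.17  2.1 ]
```

View pics/g9.png

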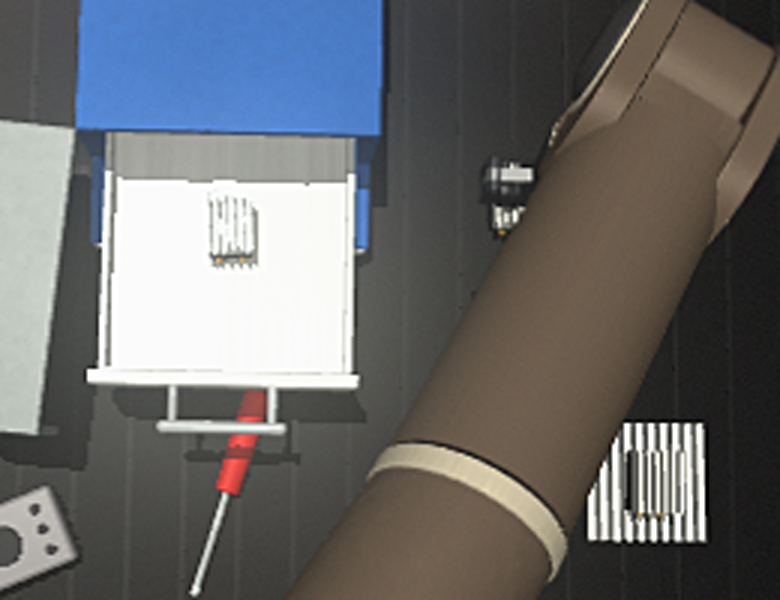

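Call:
play_rows --pt "0.0 -0.041 -0.008 0 0 0" --pt "0.05 -0.041 -0.008 0 0 0" --pt "0.1 -0.041 -0.008 0 0 0" --pt "0.14 -0.041 -0.008 0 0 0" --pt "0.17 -0.041 -0.008 0 0 0" --pt "0.19 -0.041 -0.008 0 0 0" --pt "0.203 -0.041 -0.008 0 0 0" --pt "0.209 -0.041 -0.008 0 0 0" --pt "0.209 -0.041 -0.008 0 0 0"

```text
clock: 26.8
eef_pos: [652.1, -168.9, 21.3]
tool_rot: [0.502, -0.5, 0.5, 0.498]
ft_force: [-0.5, 0.4, 0.2]
opening: 68.0
```

Call:
play_rows --pt "0 0 0 0 0 0" --pt "0 0 0 0 0 0" --pt "0 0 0 0 0 0" --pt "0 0 0 0 0 0" --gripper 0

```text
clock: 27.2
eef_pos: [653.2, -169.7, 23.1]
tool_rot: [0.502, -0.501, 0.499, 0.497]
ft_force: [-0.4, -0.7, 6.4]
opening: 38.7
```

Call:
play_rows --pt "-0.03 0 0 0 0 0" --pt "-0.07 0 0 0 0 0" --pt "-0.12 0 0 0 0 0" --pt "-0.17 0 0 0 0 0" --pt "-0.2 0 0 0 0 0" --pt "-0.2 0 0 0 0 0"

```text
clock: 27.8
eef_pos: [653.9, -170.7, 228.8]
tool_rot: [0.504, -0.503, 0.497, 0.495]
ft_force: [1.2, 0.3, -2.7]
opening: 39.1
```

```bash
python3 - <<'E'
from h import *
tgt([520,30,220],1.571);
E
```

```text
cur [ 653.9 -170.7  228.8] yaw 1.567 ->yaw 1.571 delta [0.0066 0.1347 0.2002] rot [-0.004 -0.001  0.015] q [-0.31  0.59  0.78  1.51 -0.44  1.2   2.11]
```

Call:
play_rows --pt "0 0.02 0.03 0 0 0" --pt "0 0.045 0.065 0 0 0" --pt "0 0.07 0.1 0 0 0" --pt "0 0.095 0.135 0 0 0.01" --pt "0 0.115 0.17 0 0 0.015" --pt "0.006 0.13 0.193 0 0 0.015" --pt "0.007 0.135 0.2 0 0 0.015" --pt "0.007 0.135 0.2 0 0 0.015"

```text
clock: 28.6
eef_pos: [518.6, 31.2, 218.9]
tool_rot: [0.5, -0.499, 0.501, 0.5]
ft_force: [0.1, -0.2, -1.5]
opening: 39.1
```

```bash
python3 - <<'E'
from h import *
print(observe()["opening"]);tgt([520,30,79],1.571);
t=V("top");t.save("pics/g10.png",(240,100,500,300),3)
t=V("side");t.save("pics/g10s.png",(230,100,430,300),3)
E
```

```text
39.10856980854921
cur [518.6  31.2 218.9] yaw 1.57 ->yaw 1.571 delta [ 0.1399 -0.0016 -0.0011] rot [-0.001 -0.    -0.002] q [-0.83  0.31  0.85  1.9  -0.27  1.05  1.7 ]
```

View pics/g10s.png

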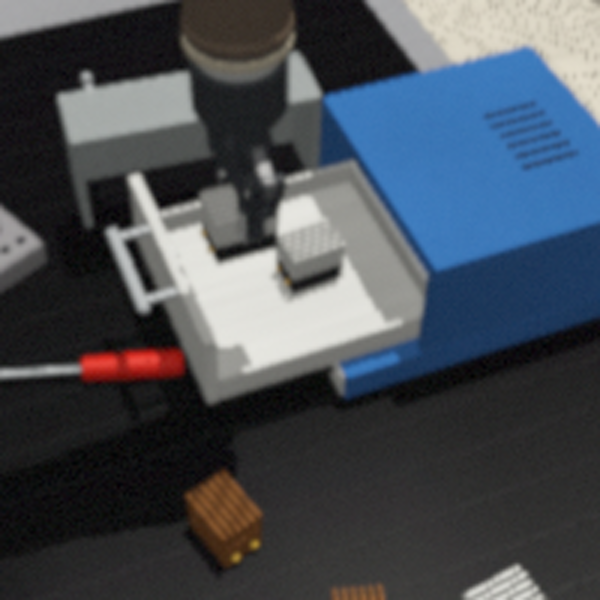

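Held level. Lowering into the tray.

Call:
play_rows --pt "0.03 -0.001 -0.001 0 0 0" --pt "0.07 -0.001 -0.001 0 0 0" --pt "0.105 -0.001 -0.001 0 0 0" --pt "0.125 -0.001 -0.001 0 0 0" --pt "0.135 -0.001 -0.001 0 0 0" --pt "0.14 -0.001 -0.001 0 0 0" --pt "0.141 -0.001 -0.001 0 0 0" --pt "0.142 -0.001 -0.001 0 0 0"

```text
clock: 29.5
eef_pos: [522.0, 27.4, 78.5]
tool_rot: [0.501, -0.5, 0.501, 0.498]
ft_force: [0.5, -0.5, -1.7]
opening: 38.8
```

Call:
play_rows --pt "0.0015 0 0 0 0 0" --pt "0.002 0 0 0 0 0"

```text
clock: 29.7
eef_pos: [523.3, 27.5, 78.0]
tool_rot: [0.502, -0.5, 0.5, 0.498]
ft_force: [-1.5, -0.1, 11.7]
opening: 38.9
```

Call:
play_rows --pt "0 0 0 0 0 0" --pt "0 0 0 0 0 0" --pt "0 0 0 0 0 0" --gripper 0.75

```text
clock: 30.0
eef_pos: [523.6, 27.6, 78.3]
tool_rot: [0.503, -0.5, 0.5, 0.498]
ft_force: [-0.2, 0.1, -0.2]
opening: 64.2
```

Call:
play_rows --pt "-0.03 0 0 0 0 0" --pt "-0.07 0 0 0 0 0" --pt "-0.12 0 0 0 0 0" --pt "-0.15 0 0 0 0 0" --pt "-0.15 0 -0.05 0 0 0" --pt "-0.15 -0.01 -0.09 0 0 0" --pt "-0.15 -0.01 -0.12 0 0 0" --pt "-0.15 -0.01 -0.12 0 0 0"

```text
clock: 30.8
eef_pos: [531.6, -97.5, 228.9]
tool_rot: [0.504, -0.499, 0.502, 0.495]
ft_force: [-0.2, -0.8, 1.2]
opening: 64.5
```

```bash
python3 - <<'E'
from h import *
tgt([623,-296,230],1.733);
t=V("top");t.save("pics/g11.png",(240,100,500,300),3)
H=t.hsv
m=((H[:,:,2]>110)&(H[:,:,1]<60)).astype(np.uint8)*255
m[:,375:]=m[:,375:]; m[:,:430]=0;m[:,490:]=0;m[:140]=0;m[225:]=0
m=cv2.morphologyEx(m,cv2.MORPH_CLOSE,np.ones((5,5)))
for k in cv2.findContours(m,0,2)[0]:
    if cv2.contourArea(k)>60:
        b=cv2.boxPoints(cv2.minAreaRect(k));B=t.at(b,50);print(B.mean(0),np.linalg.norm(B[1]-B[0]),np.linalg.norm(B[2]-B[1]),np.arctan2(*(B[1]-B[0])[[1,0]]))
t=V("side");t.save("pics/g11s.png",(230,100,430,300),3)
E
```

```text
cur [531.6 -97.5 228.9] yaw 1.56 ->yaw 1.733 delta [-1.000e-04 -9.360e-02 -1.975e-01] rot [-0.173 -0.002  0.006] q [-0.6   0.35  0.89  1.85 -0.3   1.08  1.96]
```

View pics/g11s.png

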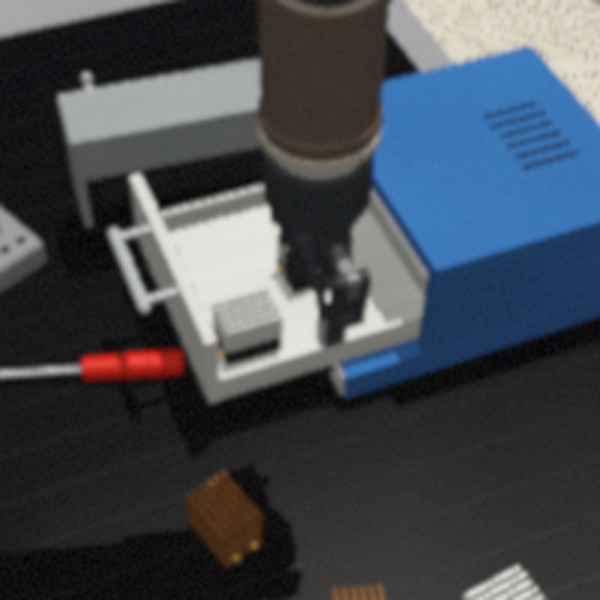

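View pics/g11.png

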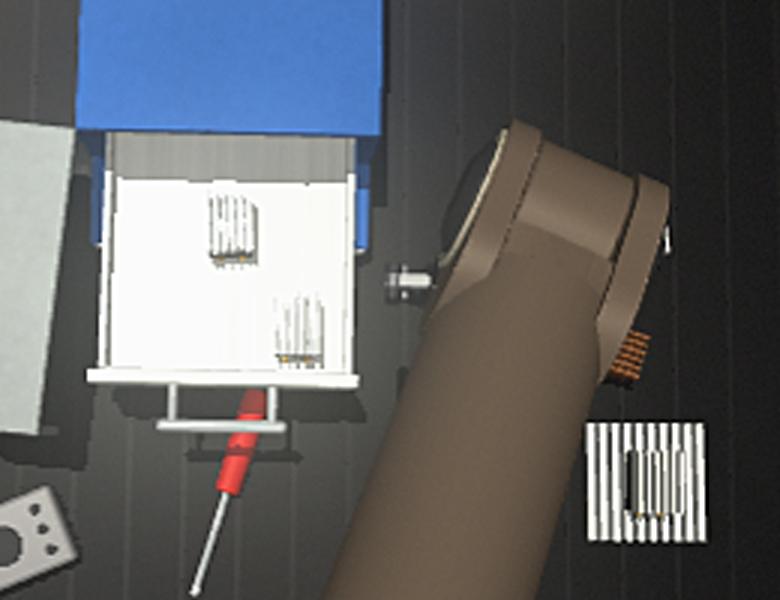

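Call:
play_rows --pt "0 -0.02 -0.04 0 0 0" --pt "0 -0.04 -0.08 -0.05 0 0" --pt "0 -0.06 -0.12 -0.1 0 0" --pt "0 -0.08 -0.16 -0.15 0 0" --pt "0 -0.094 -0.19 -0.173 0 0" --pt "0 -0.094 -0.198 -0.173 0 0" --pt "0 -0.094 -0.198 -0.173 0 0" --pt "0 -0.094 -0.198 -0.173 0 0" --gripper 0.85

```text
clock: 31.7
eef_pos: [624.9, -289.4, 228.3]
tool_rot: [-0.458, 0.541, -0.455, -0.539]
ft_force: [-0.4, -0.4, 0.4]
opening: 72.7
```

```bash
python3 - <<'E'
from h import *
tgt([623,-296,23],1.733);
t=V("side");t.save("pics/g12s.png",(300,200,460,360),4)
E
```

```text
cur [ 624.9 -289.4  228.3] yaw 1.739 ->yaw 1.733 delta [ 0.2053  0.004  -0.0064] rot [0.006 0.001 0.005] q [-0.11  0.61  0.77  1.47 -0.44  1.23  2.45]
```

View pics/g12s.png

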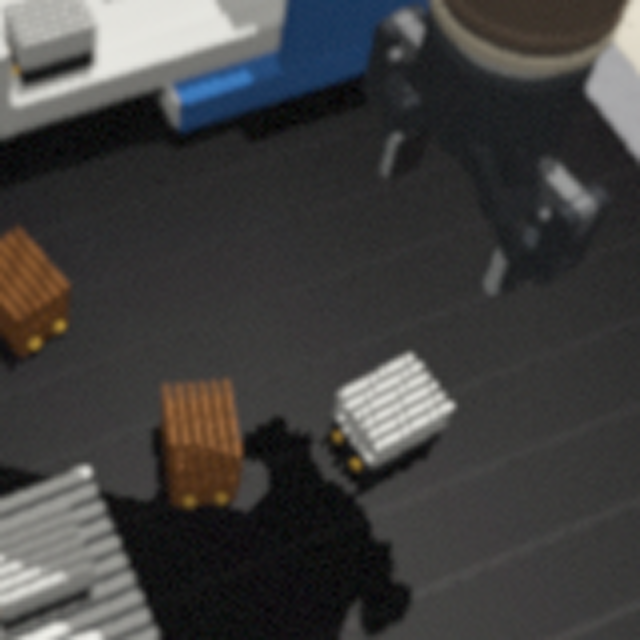

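```bash
python3 - <<'E'
from h import *
t=V("side");print(t.at([(399,301.5),(300+354/4,200+430/4),(300+432/4,200+380/4)],50))
E
```

```text
[[ 621.74710365 -300.65437708   50.        ]
 [ 590.64238668 -304.9650847    50.        ]
 [ 650.80766719 -293.72891972   50.        ]]
```

Call:
play_rows --pt "0.0 0.004 -0.006 0 0 0" --pt "0.05 0.004 -0.006 0 0 0" --pt "0.1 0.004 -0.006 0 0 0" --pt "0.13 0.004 -0.006 0 0 0" --pt "0.13 0.004 -0.006 0 0 0"

```text
clock: 32.3
eef_pos: [620.5, -292.8, 94.2]
tool_rot: [0.457, -0.539, 0.455, 0.542]
ft_force: [-0.3, 0.5, -0.5]
opening: 72.3
```

```bash
python3 - <<'E'
from h import *
tgt([623,-296,23],1.733);
E
```

```text
cur [ 620.5 -292.8   94.2] yaw 1.741 ->yaw 1.733 delta [ 0.0712 -0.002  -0.004 ] rot [ 0.008  0.005 -0.001] q [-0.06  0.74  0.69  1.59 -0.53  1.01  2.53]
```

Call:
play_rows --pt "0.02 -0.002 -0.006 0 0.005 0" --pt "0.045 -0.002 -0.006 0 0.005 0" --pt "0.06 -0.002 -0.006 0 0.005 0" --pt "0.069 -0.002 -0.006 0 0.005 0" --pt "0.07 -0.002 -0.006 0 0.005 0"

```text
clock: 32.8
eef_pos: [623.4, -297.9, 24.3]
tool_rot: [0.456, -0.54, 0.456, 0.541]
ft_force: [-0.7, 1.0, 0.6]
opening: 72.5
```

Call:
play_rows --pt "0 0 0 0 0 0" --pt "0 0 0 0 0 0" --pt "0 0 0 0 0 0" --pt "0 0 0 0 0 0" --gripper 0

```text
clock: 33.2
eef_pos: [624.3, -298.4, 25.9]
tool_rot: [-0.456, 0.541, -0.455, -0.54]
ft_force: [0.0, 0.6, 6.2]
opening: 39.2
```

Call:
play_rows --pt "-0.03 0 0 0 0 0" --pt "-0.07 0 0 0 0 0" --pt "-0.12 0 0 0 0 0" --pt "-0.17 0 0 0 0 0" --pt "-0.2 0 0 0 0 0" --pt "-0.2 0 0 0 0 0"

```text
clock: 33.8
eef_pos: [625.7, -300.1, 231.8]
tool_rot: [-0.457, 0.544, -0.455, -0.537]
ft_force: [-0.1, -1.3, -1.2]
opening: 39.1
```

```bash
python3 - <<'E'
from h import *
print(observe()["opening"]);tgt([525,150,220],1.571);
t=V("side");t.save("pics/g13s.png",(200,50,460,310),3)
t=V("top");t.save("pics/g13.png",(240,100,500,300),3)
E
```

```text
39.060860091805274
cur [ 625.7 -300.1  231.8] yaw 1.741 ->yaw 1.571 delta [0.0093 0.0232 0.4607] rot [ 0.17  -0.004  0.009] q [-0.09  0.62  0.77  1.45 -0.44  1.24  2.47]
```

View pics/g13s.png

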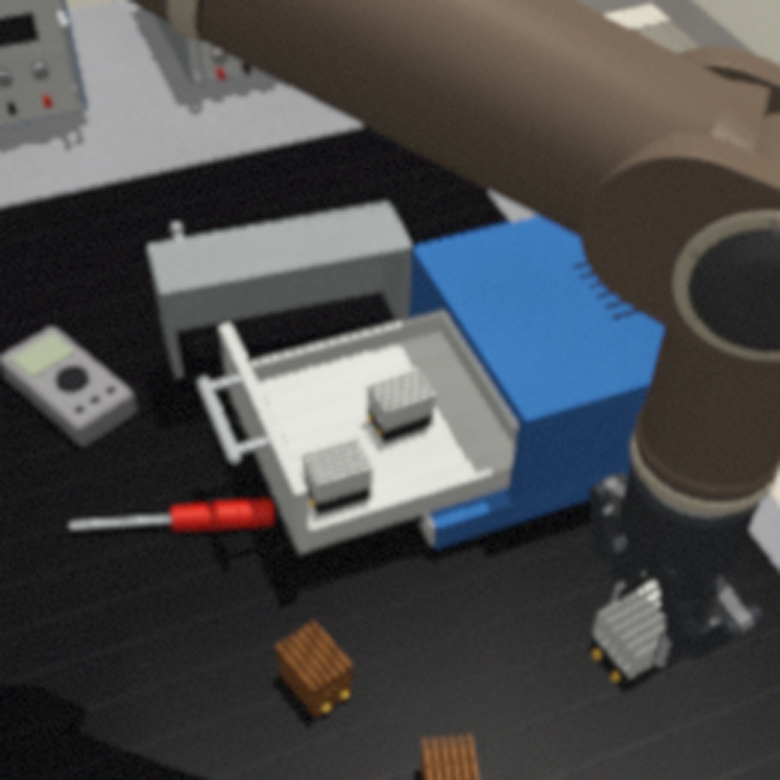

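Call:
play_rows --pt "0 0 0.03 0 0 0" --pt "0 0.003 0.075 0.05 0 0" --pt "0 0.006 0.12 0.1 0 0" --pt "0 0.01 0.165 0.15 0 0" --pt "0 0.012 0.21 0.17 0 0.009" --pt "0 0.014 0.255 0.17 0 0.009" --pt "0 0.016 0.3 0.17 0 0.009" --pt "0 0.018 0.345 0.17 0 0.009" --pt "0 0.02 0.39 0.17 0 0.009" --pt "0 0.022 0.43 0.17 0 0.009" --pt "0.009 0.023 0.456 0.17 0 0.009" --pt "0.009 0.023 0.456 0.17 0 0.009" --pt "0.009 0.023 0.456 0.17 0 0.009"

```text
clock: 35.2
eef_pos: [522.9, 147.6, 215.5]
tool_rot: [0.496, -0.499, 0.502, 0.502]
ft_force: [0.3, -0.9, -1.3]
opening: 38.8
```

```bash
python3 - <<'E'
from h import *
print(observe()["opening"]);tgt([524,146,82],1.571);
E
```

```text
38.80944337357893
cur [522.9 147.6 215.5] yaw 1.573 ->yaw 1.571 delta [ 0.1334 -0.0023 -0.0012] rot [ 0.002 -0.003 -0.009] q [-1.02  0.38  0.86  1.85 -0.32  1.07  1.54]
```

Call:
play_rows --pt "0.03 -0.001 -0.001 0 0 -0.009" --pt "0.07 -0.001 -0.001 0 0 -0.009" --pt "0.1 -0.001 -0.001 0 0 -0.009" --pt "0.12 -0.001 -0.001 0 0 -0.009" --pt "0.13 -0.001 -0.001 0 0 -0.009" --pt "0.133 -0.001 -0.001 0 0 -0.009" --pt "0.134 -0.001 -0.001 0 0 -0.009" --pt "0.134 -0.001 -0.001 0 0 -0.009"

```text
clock: 36.0
eef_pos: [523.3, 146.0, 82.3]
tool_rot: [-0.499, 0.501, -0.5, -0.5]
ft_force: [-0.6, 0.5, -1.4]
opening: 39.1
```

Call:
play_rows --pt "0.0015 0 0 0 0 0" --pt "0.0025 0 0 0 0 0" --pt "0.0025 0 0 0 0 0"

```text
clock: 36.3
eef_pos: [524.3, 146.2, 80.9]
tool_rot: [-0.5, 0.502, -0.499, -0.499]
ft_force: [0.2, -0.5, 4.9]
opening: 38.6
```

Call:
play_rows --pt "0 0 0 0 0 0" --pt "0 0 0 0 0 0" --pt "0 0 0 0 0 0" --gripper 0.65

```text
clock: 36.6
eef_pos: [524.2, 146.3, 80.9]
tool_rot: [-0.5, 0.502, -0.499, -0.499]
ft_force: [-0.0, 0.3, 0.1]
opening: 55.3
```

Call:
play_rows --pt "-0.03 0 0 0 0 0" --pt "-0.07 0 0 0 0 0" --pt "-0.12 0 0 0 0 0" --pt "-0.17 0 0 0 0 0" --pt "-0.2 0 0.05 0 0 0" --pt "-0.2 0.04 0.1 0 0 0" --pt "-0.2 0.08 0.15 0 0 0" --pt "-0.2 0.1 0.2 0 0 0" --pt "-0.2 0.1 0.22 0 0 0"

```text
clock: 37.5
eef_pos: [422.9, 362.6, 280.7]
tool_rot: [-0.5, 0.501, -0.499, -0.5]
ft_force: [1.1, -0.2, 0.0]
opening: 55.3
```

```bash
python3 - <<'E'
from h import *
print(observe()["eef_pos"])
t=V("side");t.save("pics/g14s.png",(200,50,460,380),2)
t=V("top");t.save("pics/g14.png",(160,40,500,300),2.3)
E
```

```text
[422.92625618 362.59072021 280.68068574]
```

View pics/g14s.png

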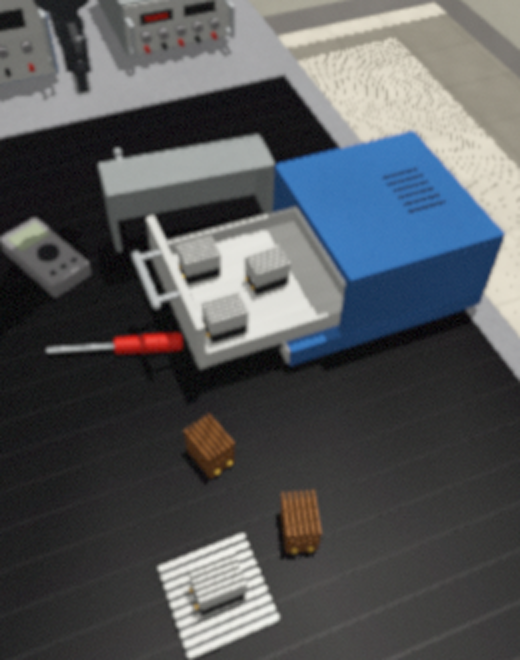

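View pics/g14.png

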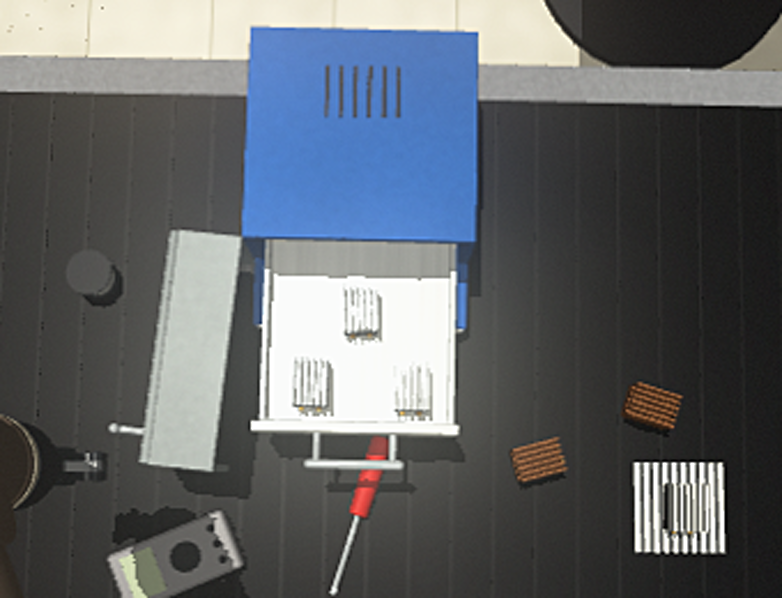

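```bash
python3 - <<'E'
from h import *
t=V("top")
print("fin",t.at([(160+687/2.3,40+510/2.3)],62)," handle",t.at([(160+305/2.3,40+464/2.3),(160+403/2.3,40+465/2.3)],138))
print("mods",t.at([(160+x/2.3,40+y/2.3) for x,y in((361,308),(312,382),(413,386))],105).round(0))
tgt([425,90,270],0);tgt([425,90,118],0)
E
```

```text
fin [[ 381.76501825 -301.56089924   62.        ]]  handle [[427.30689642 144.37716652 138.        ]
 [428.16793137  35.84803837 138.        ]]
mods [[608.  87. 105.]
 [521. 141. 105.]
 [519.  25. 105.]]
cur [422.4 365.1 279.5] yaw 1.58 ->yaw 3.142 delta [ 0.01   -0.     -0.2751] rot [-1.561e+00 -3.000e-03  1.000e-03] q [-1.45  0.32  0.85  1.74 -0.25  1.2   1.04]
cur [422.4 365.1 279.5] yaw 1.58 ->yaw 3.142 delta [ 0.162   0.0004 -0.2748] rot [-1.561e+00 -3.000e-03  1.000e-03] q [-1.45  0.32  0.85  1.74 -0.25  1.2   1.04]
```

Call:
play_rows --pt "0 0 -0.04 0.14 0 0" --pt "0 0 -0.08 0.28 0 0" --pt "0 0 -0.12 0.42 0 0" --pt "0 0 -0.16 0.56 0 0" --pt "0 0 -0.2 0.7 0 0" --pt "0 -0.002 -0.24 0.84 0 0" --pt "0 -0.004 -0.275 0.98 0 0" --pt "0.01 -0.004 -0.275 1.12 0 0" --pt "0.02 -0.004 -0.275 1.26 0 0" --pt "0.03 -0.004 -0.275 1.4 0 0" --pt "0.04 -0.004 -0.275 1.54 0 0" --pt "0.06 -0.004 -0.275 1.58 0 0" --pt "0.06 -0.004 -0.275 1.58 0 0" --pt "0.06 -0.004 -0.275 1.58 0 0" --gripper 0.3

```text
clock: 39.05
eef_pos: [429.0, 88.7, 220.2]
tool_rot: [0.708, -0.001, 0.706, -0.001]
ft_force: [-0.0, 0.3, 0.0]
opening: 25.5
```

```bash
python3 - <<'E'
from h import *
tgt([426,90,119],0)
E
```

```text
cur [429.   88.7 220.2] yaw -0.001 ->yaw 0.0 delta [ 0.1012  0.0016 -0.0032] rot [-0.001  0.002  0.003] q [-1.39  0.16  1.23  2.09 -0.18  1.   -0.08]
```

Call:
play_rows --pt "0.0 0.001 -0.003 0 0 0" --pt "0.04 0.001 -0.003 0 0 0" --pt "0.07 0.001 -0.003 0 0 0" --pt "0.09 0.001 -0.003 0 0 0" --pt "0.1 0.001 -0.003 0 0 0" --pt "0.101 0.001 -0.003 0 0 0"

```text
clock: 39.65
eef_pos: [426.1, 89.2, 119.3]
tool_rot: [0.708, -0.001, 0.707, -0.001]
ft_force: [0.7, -0.0, 0.7]
opening: 25.4
```

Call:
play_rows --pt "0 0 0 0 0 0" --pt "0 0 0 0 0 0" --pt "0 0 0 0 0 0" --pt "0 0 0 0 0 0" --pt "0 0 0 0 0 0" --gripper 0

```text
clock: 40.15
eef_pos: [427.0, 89.4, 120.4]
tool_rot: [0.708, -0.001, 0.706, -0.001]
ft_force: [-1.4, -1.9, 8.7]
opening: 8.8
```

```bash
python3 - <<'E'
from h import *
tgt([614,92,120],0)
t=V("side");t.save("pics/g15s.png",(250,120,410,240),5)
E
```

```text
cur [427.   89.4 120.4] yaw -0.0 ->yaw 0.0 delta [0.001  0.0027 0.187 ] rot [-0.     0.003  0.002] q [-1.15  0.37  1.03  2.2  -0.44  0.79  0.17]
```

View pics/g15s.png

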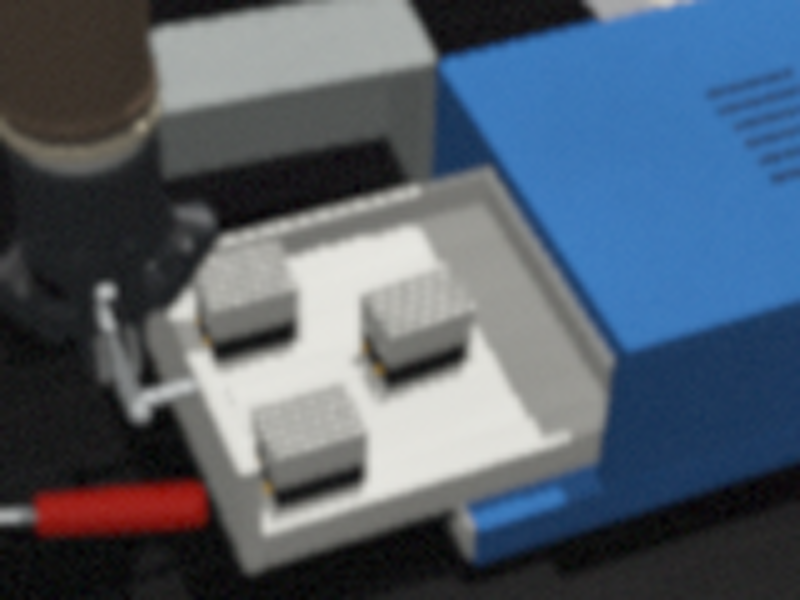

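Call:
play_rows --pt "0 0 0.004 0 0 0" --pt "0 0 0.01 0 0 0" --pt "0 0 0.018 0 0 0" --pt "0 0 0.028 0 0 0" --pt "0 0 0.038 0 0 0" --pt "0 0 0.048 0 0 0" --pt "0 0 0.058 0 0 0" --pt "0 0.001 0.068 0 0 0" --pt "0 0.001 0.078 0 0 0" --pt "0 0.001 0.088 0 0 0" --pt "0 0.001 0.098 0 0 0" --pt "0 0.001 0.108 0 0 0" --pt "0 0.001 0.118 0 0 0" --pt "0 0.001 0.128 0 0 0" --pt "0 0.002 0.138 0 0 0" --pt "0 0.002 0.148 0 0 0" --pt "0 0.002 0.157 0 0 0" --pt "0 0.002 0.165 0 0 0" --pt "0 0.002 0.171 0 0 0" --pt "0 0.002 0.174 0 0 0"

```text
clock: 42.2
eef_pos: [602.0, 88.8, 120.6]
tool_rot: [0.708, -0.001, 0.706, -0.003]
ft_force: [-2.6, -7.6, -2.3]
opening: 8.7
```

```bash
python3 - <<'E'
from h import *
tgt([615,92,120],0)
print(observe()["ft_force"])
E
```

```text
cur [602.   88.8 120.6] yaw -0.002 ->yaw 0.0 delta [0.0007 0.0032 0.013 ] rot [-0.002  0.004  0.005] q [-0.83  0.64  0.88  1.79 -0.58  0.98  0.29]
[-2.58526836 -7.5681201  -2.34269187]
```

Call:
play_rows --pt "0 0 0.004 0 0 0" --pt "0 0 0.008 0 0 0" --pt "0 0 0.011 0 0 0" --pt "0 0 0.013 0 0 0" --pt "0 0 0.015 0 0 0" --pt "0 0 0.015 0 0 0"

```text
clock: 42.8
eef_pos: [615.9, 88.7, 120.6]
tool_rot: [0.707, -0.001, 0.707, -0.003]
ft_force: [-6.1, -3.0, 3.1]
opening: 8.4
```

Call:
play_rows --pt "0 0 0.002 0 0 0" --pt "0 0 0.003 0 0 0" --pt "0 0 0.003 0 0 0"

```text
clock: 43.1
eef_pos: [615.9, 88.6, 120.5]
tool_rot: [0.705, -0.001, 0.709, -0.002]
ft_force: [-13.4, -2.7, 9.2]
opening: 9.0
```

Call:
play_rows --pt "0 0 -0.002 0 0 0" --pt "0 0 -0.002 0 0 0" --pt "0 0 -0.002 0 0 0" --pt "0 0 -0.002 0 0 0" --gripper 0.3

```text
clock: 43.5
eef_pos: [614.4, 89.1, 120.7]
tool_rot: [0.705, -0.001, 0.709, -0.002]
ft_force: [-0.2, 0.8, 0.2]
opening: 26.0
```

Call:
play_rows --pt "-0.03 0 0 0 0 0" --pt "-0.07 0 0 0 0 0" --pt "-0.12 0 0 0 0 0" --pt "-0.16 0 0 0 0 0" --pt "-0.16 0 0 0 0 0"

```text
clock: 44.0
eef_pos: [618.1, 89.1, 286.6]
tool_rot: [0.709, 0.0, 0.706, -0.001]
ft_force: [0.0, -0.1, -0.4]
opening: 25.7
```

```bash
python3 - <<'E'
from h import *
tgt([461,354,280],-0.08);
t=V("top");t.save("pics/g16.png",(160,40,500,300),2.3)
t=V("side");t.save("pics/g16s.png",(230,70,470,310),3)
E
```

```text
cur [618.1  89.1 286.6] yaw -0.002 ->yaw -0.08 delta [ 0.0054  0.2646 -0.1576] rot [0.078 0.005 0.002] q [-0.88  0.51  1.    1.57 -0.44  1.3   0.17]
```

View pics/g16.png

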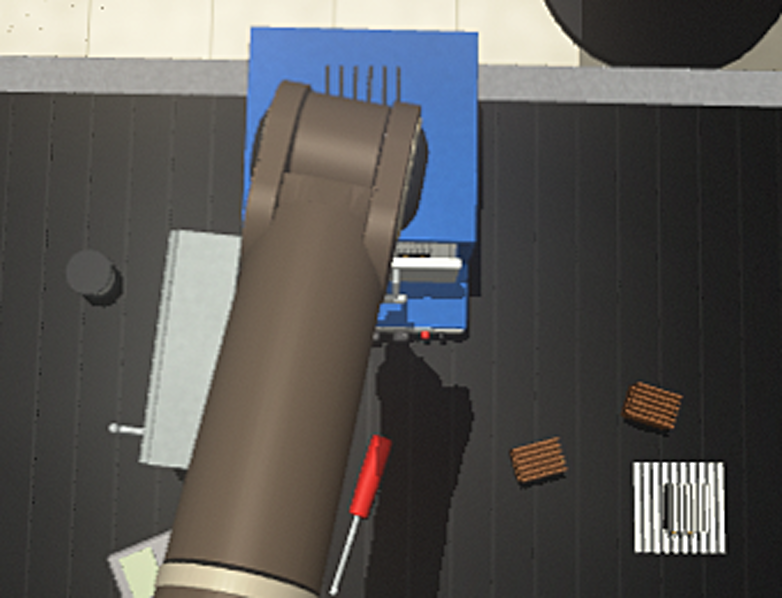

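```bash
python3 - <<'E'
from h import *
t=V("top");print(t.at([(160+113/2.3,40+427/2.3)],151))
E
```

```text
[[463.71158955 355.59061607 151.        ]]
```

Call:
play_rows --pt "0 0.04 -0.025 0 0 0" --pt "0 0.08 -0.05 0 0 0" --pt "0 0.12 -0.075 0.05 0 0" --pt "0 0.16 -0.1 0.078 0.005 0" --pt "0 0.2 -0.125 0.078 0.005 0" --pt "0 0.24 -0.145 0.078 0.005 0" --pt "0.005 0.265 -0.158 0.078 0.005 0" --pt "0.005 0.265 -0.158 0.078 0.005 0" --pt "0.005 0.265 -0.158 0.078 0.005 0" --gripper 0.5

```text
clock: 45.05
eef_pos: [456.4, 355.4, 273.6]
tool_rot: [0.703, 0.025, 0.71, -0.029]
ft_force: [0.7, -0.8, -0.1]
opening: 43.2
```

```bash
python3 - <<'E'
from h import *
tgt([462,354,118],-0.08)
E
```

```text
cur [456.4 355.4 273.6] yaw -0.078 ->yaw -0.08 delta [ 0.1555 -0.      0.0074] rot [ 0.002 -0.011  0.006] q [-1.49  0.46  1.06  1.69 -0.42  1.25 -0.41]
```

Call:
play_rows --pt "0.0 0 0.007 0 -0.011 0" --pt "0.05 0 0.007 0 -0.011 0" --pt "0.09 0 0.007 0 -0.011 0" --pt "0.12 0 0.007 0 -0.011 0" --pt "0.145 0 0.007 0 -0.011 0" --pt "0.155 0 0.007 0 -0.011 0" --pt "0.155 0 0.007 0 -0.011 0" --pt "0.155 0 0.007 0 -0.011 0"

```text
clock: 45.85
eef_pos: [462.8, 353.5, 119.5]
tool_rot: [0.707, 0.026, 0.706, -0.03]
ft_force: [0.1, 0.1, 0.9]
opening: 43.1
```

Call:
play_rows --pt "0 0 0 0 0 0" --pt "0 0 0 0 0 0" --pt "0 0 0 0 0 0" --pt "0 0 0 0 0 0" --pt "0 0 0 0 0 0" --gripper 0

```text
clock: 46.35
eef_pos: [463.0, 354.6, 120.8]
tool_rot: [0.707, 0.026, 0.706, -0.029]
ft_force: [-0.9, 1.4, 6.2]
opening: 9.1
```

```bash
python3 - <<'E'
from h import *
s=observe();print(s["opening"],s["ft_force"],s["joints"].round(2))
H=np.array([673,220.]);p0=s["eef_pos"][:2];print(s["eef_pos"],np.linalg.norm(p0-H), np.arctan2(*(p0-H)[::-1]))
Rc=q2R(s["tool_rot"])
for a in np.arange(0.1,1.71,0.1):
    p=H+R.from_rotvec([0,0,a]).apply(np.r_[p0-H,0])[:2]
    print(round(a,2),p.round(0),(Rc.inv().apply(np.r_[p-p0,0])/1000).round(3),(Rc.inv()*R.from_rotvec([0,0,a])*Rc).as_rotvec().round(3))
E
```

```text
9.085475704526159 [-0.90741229  1.41744162  6.20863382] [-1.38  0.62  0.91  1.86 -0.58  0.97 -0.28]
[463.01393204 354.55052662 120.83834361] 249.39525447000315 2.571740982343669
0.1 [451. 333.] [ 0.    -0.023 -0.011] [-0.1 -0.   0. ]
0.2 [440. 310.] [ 0.    -0.046 -0.019] [-0.2   -0.001  0.   ]
0.3 [433. 286.] [ 0.    -0.07  -0.025] [-0.3   -0.001  0.001]
0.4 [427. 262.] [ 0.    -0.095 -0.028] [-0.4   -0.001  0.001]
0.5 [424. 237.] [ 0.   -0.12 -0.03] [-0.5   -0.002  0.001]
0.6 [424. 212.] [ 0.    -0.145 -0.028] [-0.6   -0.002  0.001]
0.7 [426. 188.] [ 0.001 -0.169 -0.024] [-0.7   -0.002  0.001]
0.8 [430. 163.] [ 0.001 -0.193 -0.018] [-0.8   -0.003  0.002]
0.9 [437. 139.] [ 0.001 -0.217 -0.009] [-0.9   -0.003  0.002]
1.0 [446. 116.] [ 0.001 -0.239  0.002] [-1.    -0.003  0.002]
1.1 [458.  94.] [ 0.001 -0.26   0.015] [-1.1   -0.004  0.002]
1.2 [472.  73.] [ 0.001 -0.28   0.031] [-1.2   -0.004  0.002]
1.3 [487.  54.] [ 0.001 -0.298  0.048] [-1.3   -0.004  0.002]
1.4 [505.  36.] [ 0.001 -0.314  0.067] [-1.4   -0.005  0.003]
1.5 [524.  20.] [ 0.001 -0.329  0.087] [-1.5   -0.005  0.003]
1.6 [545.   6.] [ 0.001 -0.341  0.109] [-1.6   -0.005  0.003]
1.7 [567.  -6.] [ 0.001 -0.351  0.132] [-1.7   -0.006  0.003]
```

Call:
play_rows --pt "0 -0.012 -0.006 -0.05 0 0" --pt "0 -0.023 -0.011 -0.1 0 0" --pt "0 -0.035 -0.015 -0.15 0 0" --pt "0 -0.046 -0.019 -0.2 0 0" --pt "0 -0.07 -0.025 -0.3 0 0" --pt "0 -0.095 -0.028 -0.4 0 0" --pt "0 -0.12 -0.03 -0.5 0 0" --pt "0 -0.145 -0.028 -0.6 0 0" --pt "0 -0.169 -0.024 -0.7 0 0" --pt "0 -0.193 -0.018 -0.8 0 0" --pt "0 -0.193 -0.018 -0.8 0 0"

```text
clock: 47.45
eef_pos: [431.8, 160.2, 121.1]
tool_rot: [0.663, -0.251, 0.66, 0.247]
ft_force: [11.3, 2.3, -25.9]
opening: 8.9
```

```bash
python3 - <<'E'
from h import *
s=observe();print(s["opening"],s["ft_force"],s["joints"].round(2))
H=np.array([673,220.]);p0=s["eef_pos"][:2];a0=np.arctan2(*(p0-H)[::-1])%6.283;print(s["eef_pos"],np.linalg.norm(p0-H), a0)
Rc=q2R(s["tool_rot"]); zc=Rc.apply([0,0,1]); y0=np.arctan2(zc[1],zc[0]);print("door",4.241-a0,"yaw",y0)
for a in list(np.arange(0.1,4.241-a0,0.1))+[4.241-a0]:
    p=H+249.8*np.array([np.cos(a0+a),np.sin(a0+a)])
    print(round(a,3),p.round(0),(Rc.inv().apply(np.r_[p-p0,0])/1000).round(3))
E
```

```text
8.917821911611249 [ 11.30137727   2.34200669 -25.91509065] [-1.11  0.34  0.79  2.14 -0.34  0.78  0.61]
[431.7839648  160.187421   121.08760183] 248.52106599392965 3.3844676320214937
door 0.856532367978506 yaw 0.7202257671968861
0.1 [438. 136.] [ 0.    -0.022 -0.011]
0.2 [447. 113.] [ 0.    -0.046 -0.019]
0.3 [459.  91.] [ 0.    -0.07  -0.025]
0.4 [473.  70.] [ 0.001 -0.095 -0.028]
0.5 [489.  51.] [ 0.001 -0.12  -0.029]
0.6 [507.  34.] [ 0.001 -0.145 -0.027]
0.7 [526.  18.] [ 0.001 -0.169 -0.023]
0.8 [547.   4.] [ 0.001 -0.193 -0.016]
0.857 [560.  -3.] [ 0.002 -0.207 -0.011]
```

Call:
play_rows --pt "0 -0.011 -0.006 -0.05 0 0" --pt "0 -0.022 -0.011 -0.1 0 0" --pt "0 -0.046 -0.019 -0.2 0 0" --pt "0 -0.07 -0.025 -0.3 0 0" --pt "0 -0.095 -0.028 -0.4 0 0" --pt "0 -0.12 -0.029 -0.5 0 0" --pt "0 -0.145 -0.027 -0.6 0 0" --pt "0 -0.16 -0.024 -0.66 0 0" --pt "0 -0.174 -0.021 -0.72 0 0" --pt "0 -0.186 -0.018 -0.77 0 0" --pt "0 -0.196 -0.015 -0.81 0 0" --pt "0 -0.203 -0.012 -0.84 0 0" --pt "0 -0.207 -0.011 -0.857 0 0" --pt "0 -0.207 -0.011 -0.857 0 0"

```text
clock: 48.85
eef_pos: [558.9, -2.3, 121.1]
tool_rot: [-0.498, 0.504, -0.499, -0.5]
ft_force: [2.0, 2.1, -22.4]
opening: 8.7
```

```bash
python3 - <<'E'
from h import *
s=observe();print(s["opening"],s["ft_force"],s["joints"].round(2))
tgt([561,-3,s["eef_pos"][2]],1.571)
t=V("top");t.save("pics/g17.png",(160,40,500,300),2.3)
E
```

```text
8.672673252232283 [  1.9570873    2.12312489 -22.4460334 ] [-0.5   0.46  0.55  1.91 -0.31  0.86  1.78]
cur [558.9  -2.3 121.1] yaw 1.577 ->yaw 1.571 delta [ 0.     -0.0021 -0.0007] rot [ 0.006 -0.005  0.003] q [-0.5   0.46  0.55  1.91 -0.31  0.86  1.78]
```

View pics/g17.png

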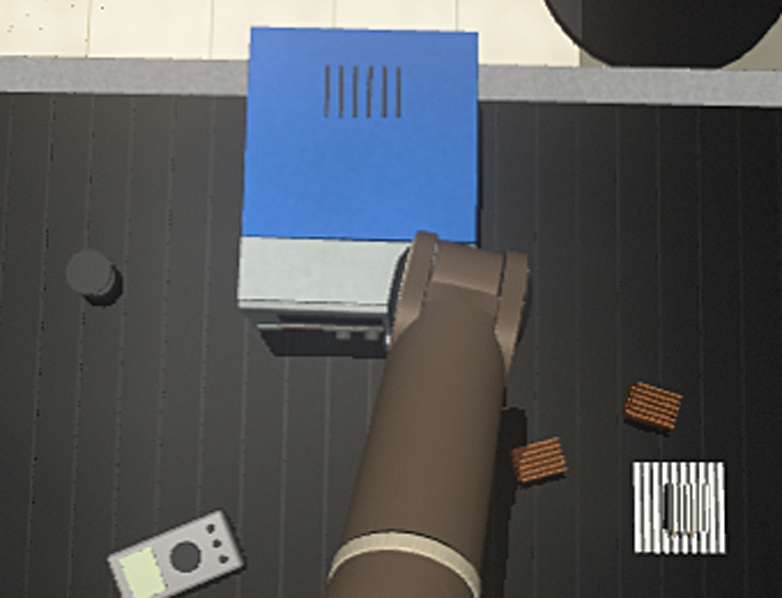

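Door is practically shut; nudge it onto its stop, then release and back away.

Call:
play_rows --pt "0 -0.002 0 0 0 0" --pt "0 -0.004 -0.001 0 0 0" --pt "0 -0.005 -0.001 0 0 0"

```text
clock: 49.2
eef_pos: [562.2, -4.0, 121.0]
tool_rot: [-0.497, 0.503, -0.5, -0.5]
ft_force: [-8.0, -3.5, -9.4]
opening: 8.8
```

Call:
play_rows --pt "0 0 0 0 0 0" --pt "0 0 0 0 0 0" --pt "0 0 0 0 0 0" --pt "0 0 0 0 0 0" --gripper 0.5

```text
clock: 49.6
eef_pos: [563.3, -3.8, 122.0]
tool_rot: [-0.498, 0.503, -0.499, -0.5]
ft_force: [-0.7, 0.7, 0.2]
opening: 42.6
```

Call:
play_rows --pt "-0.03 0 0 0 0 0" --pt "-0.07 0 0 0 0 0" --pt "-0.12 0 0 0 0 0" --pt "-0.17 0 0 0 0 0" --pt "-0.2 0.03 0 0 0 0" --pt "-0.2 0.08 0 0 0 0" --pt "-0.2 0.08 0.05 0 0 0" --pt "-0.2 0.08 0.1 0 0 0" --pt "-0.2 0.08 0.15 0 0 0" --pt "-0.2 0.08 0.2 0 0 0" --pt "-0.2 0.08 0.25 0 0 0" --pt "-0.2 0.08 0.3 0 0 0" --pt "-0.2 0.08 0.35 0 0 0" --pt "-0.2 0.08 0.35 0 0 0" --pt "-0.2 0.08 0.35 0 0 0"

```text
clock: 51.1
eef_pos: [480.4, 348.0, 319.8]
tool_rot: [-0.497, 0.504, -0.499, -0.5]
ft_force: [0.8, -0.4, -0.2]
opening: 42.6
```

```bash
python3 - <<'E'
from h import *
t=V("top");t.save("pics/g18.png",(240,40,500,300),3)
s=V("side");s.save("pics/g18s.png",(230,70,470,400),2.0)
m=cv2.inRange(t.hsv,(100,100,80),(125,255,255))
t.save("pics/g18h.png",(320,165,380,210),12)
E
```

```text
(no output)
```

View pics/g18.png

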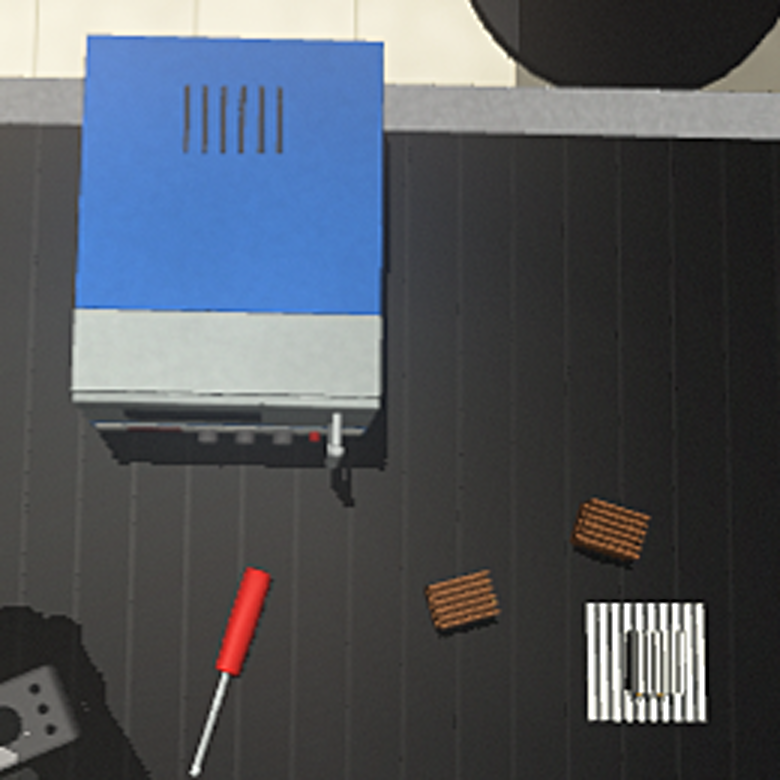

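View pics/g18h.png

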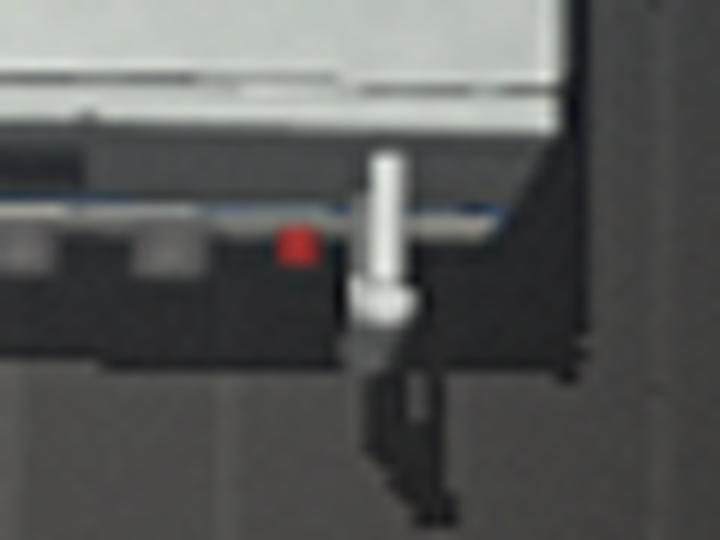

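View pics/g18s.png

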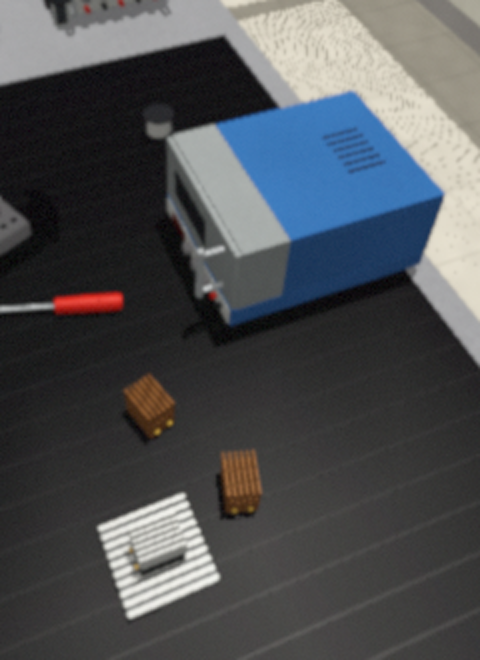

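```bash
python3 - <<'E'
from h import *
s=observe();print(s["clock"],s["dq"].round(3),s["ft_force"].round(1))
print(env.close_job())
E
```

```text
51.2 [ 0.013 -0.011  0.006  0.009 -0.002 -0.    -0.   ] [-0.1  0.2  0.2]
the job is handed in; nothing more can be done
None
```

The changeover is finished and handed in at 51 s. `close_job` gives no verdict, so these results rest on my own pictures and readings:

- **Door and tray, opening:** I swung the door to about 1.66 rad and pulled the tray out to its stop. It travelled about 189 mm, and the force rose at the end.
- **Finished module:** It stands on the cooling plate, measured within about 3 mm of the plate's middle.
- **Waiting modules:** Only three were on the bench, and all three stood upright on the tray floor. I saw this in both views just before pushing the tray in. The tray and shut door hid them after that, so I could not check them again.
- **Tray and door, closing:** I pushed the tray until it hit its home stop at about 13 N. I then shut the door and pressed it onto its stop. The handle ended about 2 mm further in than at the start, so the door may have been slightly ajar originally.
- **Everything else:** The screwdriver, solder reel and meter looked unmoved, and so did the brown look-alikes. The arm was clear of everything.

Two readings were slightly off. One pick landed about 8 mm to the side of where I measured the module, but the grip held and the module stood properly. The wrist force reached about 26 N vertically while closing the door, well below the 120 N limit.

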